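# Clear the carving bench: rosettes, corner blocks and gouge to their places

## Task

Tidy the carving bench: lay both round rosettes in the round dish and both square corner blocks in the rectangular tray, each flat on the floor of its dish or tray with the carved face up and none on top of another. Put the gouge lengthwise on the clip rail, the octagonal part of its handle midway between the two spring clips, and press it down until it snaps fully home in both.

Things in the scene. Friction and masses are not known exactly. Their poses are not given: they have to be found in the camera images.
- rosette1: Round carved rosette 1 of two alike: a pale wooden disc 46 mm in diameter and 18 mm thick with straight sides and a ring of eight dark petals on its upper face, 25 g. Starts lying flat on the bench, carved face up, loose, at least 25 mm clear all round. Origin: centre of the underside; z up through the carved face.
- block1: Square carved corner block 1 of two alike: a pale wooden block 42 x 42 mm and 18 mm thick with a dark cross and border on its upper face, 25 g. Starts lying flat on the bench, carved face up, loose, at least 25 mm clear all round. Origin: centre of the underside; x and y along its sides, z up through the carved face.
- rosette2: Round carved rosette 2 of two alike: a pale wooden disc 46 mm in diameter and 18 mm thick with straight sides and a ring of eight dark petals on its upper face, 25 g. Starts lying flat on the bench, carved face up, loose, at least 25 mm clear all round. Origin: centre of the underside; z up through the carved face.
- block2: Square carved corner block 2 of two alike: a pale wooden block 42 x 42 mm and 18 mm thick with a dark cross and border on its upper face, 25 g. Starts lying flat on the bench, carved face up, loose, at least 25 mm clear all round. Origin: centre of the underside; x and y along its sides, z up through the carved face.
- gouge: Wood-carving gouge, 200 mm, about 90 g, lying on a flat. Pale handle 130 mm: the middle 60 mm octagonal, 22 mm across flats (grip here from above, across it), a round part 20 mm thick, 35 mm long at each side of it, for the clips; then an 8 mm steel shank and blade, tip 135 mm from the origin. Origin: on the axis, mid-octagon, 11 mm above the bench; x along the axis to the blade.
- dish: Round dark wooden dish, fixed to the bench: 154 mm over the rim, 22 mm high, inner floor flat, 130 mm in diameter, 6 mm above the bench, wall 5 mm leaning slightly outwards. Origin: centre of the underside. For the rosettes.
- box: Rectangular dark wooden tray, fixed to the bench: outside 150 mm along its x, 120 mm along its y, 22 mm high, walls and floor 5 mm thick (inside 140 x 110 mm, floor 5 mm above the bench). Origin: centre of the underside. For the corner blocks.
- rail: Clip rail, fixed to the bench: dark wooden board 140 (x) x 70 (y) x 12 mm with two upward-opening steel spring clips in line at x = -50 and +50 mm. Each has two springy jaws, 12 mm wide along x, lips 16 mm apart, lip tops 42 mm above the bench, over a flat saddle 22 mm above the bench. Origin: centre of the board's underside; the gouge lies along x, blade at either end.
- rail_home (a point): Point midway between the two clips, 32 mm above the bench, where the gouge's origin is once home; axes as the rail's. Hold the gouge level above it, its octagon between the clips, and press straight down with 10 to 20 N: the lips first stop it about 14 mm above home, then both round parts snap past them onto the saddles.
Mind the look-alikes: they are no part of the job. What is shaped like the gouge but black or blue is not meant. Leave any green look-alike of the rosette2 alone.

How it is judged:
By the outcome, as a careful person would: the job done as asked, in the order asked, and still so for the second after the job is handed in, with the robot touching nothing.
It also fails if it takes over 109 s, if anything falls off the work surface, if the arm or the gripper's body presses on something with over 40 N, if the wrist force passes 120 N, or if a joint passes its speed limit or range.

## Robot

A 6-joint arm with a two-finger parallel gripper is mounted at the origin on the work surface. World frame = base frame: x ahead of the robot, y to its left, z up, the work surface at z = 0. Lengths are in m, angles in rad, forces in N, time in s.
With the tool pointing down it reaches from about 0.325 to 0.85 m from the base axis. Payload 15.5 kg.
Tool frame: the origin (TCP) lies at the very end of the fingers, on their centre line; the grasp point (between the pads) lies 19 mm behind it (manip.hold_point_z is the distance from the TCP to the grasp point, in m); z points along the fingers, y is the line along which they close (so a half turn about z gives the same grasp; the last joint's range is limited). The gripper opens to 91 mm and grips with 3 to 60 N. Pads are 32 mm wide; open, the fingers measure 118 mm over their backs; the gripper's body (76 mm by 178 mm) begins 60 mm behind the grasp point.
Start: joints at [-1.403, 0.494, 1.345, -0, 1.302, -0.096], TCP at [0.163, -0.603, 0.214] pointing down, gripper open.
Joint ranges: [-2.91, 2.91], [-0.82, 2.16], [0.22, 2.67], [-1.22, 4.37], [0.12, 2.79], [-3.08, 3.08]. Speed limits (rad/s): [1.89, 1.89, 2.57, 3.01, 3.01, 3.01].

## Interface

Orientations are given as a rotation vector (axis times angle).
In Python, from plant import sense, snapshot, hand_in, manip gives the robot as it stands.
- The arm moves only by the tool step_arm, never from a script. Its argument "commands" is a list of rows, each an object with "delta_pos": the shift along the tool's x, y, z normalised to -1 to 1, where 1 is 80 cm, a list of three; "dr": the turn, a rotation vector about the tool's x, y, z normalised to -1 to 1, where 1 is 120 degrees, a list of three. A call has exactly 5 rows; each row is the pose to reach, as a shift and turn from the pose commanded when the call began, along the tool's axes at that moment; what a row does not reach only later rows make up. A row lasts 1/10 s, in which the tool goes at most 50 mm and 8.59 degrees, less where a joint would pass 70% of its speed; a pose out of reach is approached as far as the arm can. A call with a number of a shift or a turn outside -1 to 1 is refused whole. A call with a gripper value outside its range is refused whole. "hand" is the opening, from 0 (shut) to 1 (fully open), set as the call begins (left out, the last holds). The fingers move at their own pace and stop on an object; "force" is the grip in N (left out, the last holds). Time passes only in rows, so rows that repeat a pose let the fingers close, or fill a call up. It gives the time, the measured TCP pose, the force, the opening and the grip force at its end, in the units of the state.
- sense(): the state, without advancing time (a new reading comes with each control period).
- snapshot(name): name is "scene" or "side" or "wrist"; returns a dict with "pixels" (384x512x3 uint8, red, green, blue), "range_z" (384x512 float32, m along the optical axis (not along the pixel's ray), 0 where there is no reading), "mtx" (3x3 intrinsics, pixels), "world_from_camera" (4x4, takes a point from camera to world coordinates); the wrist camera has in their place "tool_from_camera" (4x4, takes a point from camera to tool coordinates, whose origin is the TCP and whose axes are the flange's). Camera axes: x right, y down, z forward; pixel columns grow to the right and rows downward; lengths in m; the calibration is good to about 2 mm. A picture is of the moment at which its call begins: read the wrist's pose just before it.
- hand_in(): hands the job in; it is judged then, once.
The state is a dict: "time": time; "qpos": joint angles; "joint_vel": joint speeds; "joint_efforts": joint torques, N m; "eef_pos": TCP position; "tcp_rot": TCP orientation; "ft_force": force on the tool from outside, world axes, zero at the start; "ft_torque": the same for the moment, N m; "gripper_width": finger opening in m; "grasp_force": force on a finger pad.
Only numpy, scipy, OpenCV 4.12 (cv2) and the standard library are available. Lean on these libraries where they do the work, as an engineer would, in place of code of your own. Each camera call takes 0.05 s, during which the arm holds its last target. There are 200 camera calls.

## Working session

There is one attempt and no reset: what is moved stays moved. The work goes in short steps, Python scripts to look and compute and a tool call to move; the robot and the scene stay as the last step left them, time stands still between calls to the robot, and variables do not carry over. Pictures are saved under pics/ and viewed, at most 14 in all, crops included, and the job is handed in when it is done.

Besides the shell and the picture viewer there is one more tool, called in YAML: its name, and indented under it one key for each argument. step_arm: Moves the arm, as the interface text tells. Scaled input: -1 to 1 covers 80 cm each way for a shift and 120 degrees each way for a turn. Its arguments: {"type":"object","properties":{"commands":{"type":"array","items":{"type":"object","properties":{"delta_pos":{"type":"array","items":{"type":"number"}},"dr":{"type":"array","items":{"type":"number"}}}}},"hand":{"type":"number"},"force":{"type":"number"}},"required":["commands"]}

```bash
mkdir -p pics; ls; python3 - <<'E'
from plant import sense,snapshot,manip
import cv2,numpy as np
print(sense()); print([a for a in dir(manip) if a[0]!='_'], manip.hold_point_z)
for n in ["scene","side"]:
    s=snapshot(n); cv2.imwrite(f"pics/{n}0.png",s["pixels"][:,:,::-1]); np.savez(f"{n}0.npz",**s)
    print(n,s["mtx"].round(1).tolist(),s["world_from_camera"].round(3).tolist())
E
```

```text
pics
{'time': 0.0, 'qpos': array([-1.40250035e+00,  4.94210043e-01,  1.34616673e+00,  1.31558088e-05,
        1.30249265e+00, -9.55000132e-02]), 'joint_vel': array([ 0.00040685, -0.00218049,  0.00174636,  0.00040179,  0.00021853,
       -0.00116161]), 'joint_efforts': array([-2.27597113e-03, -8.78864694e+01, -3.81854725e+01,  7.01718475e-02,
        5.27369650e-02, -6.88641967e-05]), 'eef_pos': array([ 0.16290717, -0.60298201,  0.21330951]), 'tcp_rot': array([-3.11304041e+00, -4.12996042e-01,  5.30507067e-05]), 'ft_force': array([ 0.28795103,  0.24445264, -0.10371272]), 'ft_torque': array([ 0.01092099, -0.02926431,  0.02378887]), 'grasp_force': 0.0, 'gripper_width': 0.09134126249464346}
['PlanningError', 'hold_point_z'] 0.0188
scene [[416.8, 0.0, 253.2], [0.0, 416.8, 190.7], [0.0, 0.0, 1.0]] [[0.566, 0.545, -0.618, 1.148], [0.824, -0.362, 0.436, -0.515], [0.014, -0.756, -0.654, 0.857], [0.0, 0.0, 0.0, 1.0]]
side [[359.7, 0.0, 261.8], [0.0, 359.7, 186.6], [0.0, 0.0, 1.0]] [[-0.923, -0.3, 0.242, 0.209], [-0.384, 0.689, -0.614, 0.575], [0.018, -0.66, -0.751, 0.769], [0.0, 0.0, 0.0, 1.0]]
```

View pics/scene0.png

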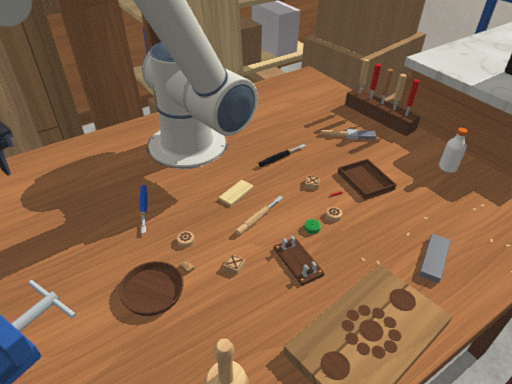

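View pics/side0.png

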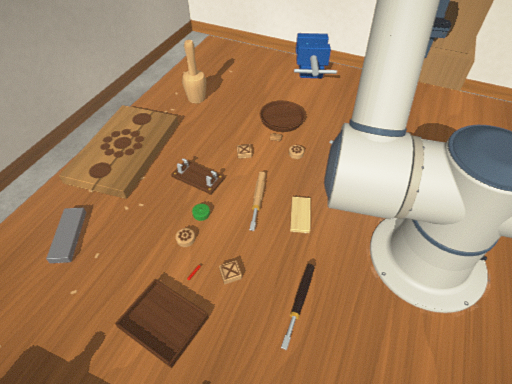

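The scene view shows rosettes at (186,239) and (334,213), blocks at (313,183) and (234,263), the gouge at (260,215), the dish at (152,288), the tray at (367,178) and the rail at (298,260). The green decoy is at (312,226). The side view agrees. Next I measure positions from depth in both views.

```bash
cat > geo.py <<'E'
import numpy as np,cv2
def cloud(s,T=None):
    d=s["range_z"]; K=s["mtx"]; v,u=np.indices(d.shape)
    p=np.stack([(u-K[0,2])/K[0,0]*d,(v-K[1,2])/K[1,1]*d,d],-1)
    T=s["world_from_camera"] if T is None else T
    w=p@T[:3,:3].T+T[:3,3]; w[d<=0]=np.nan
    return w
def at(s,px):  # point under pixel
    w=cloud(s); return np.nanmedian(w[px[1]-1:px[1]+2,px[0]-1:px[0]+2].reshape(-1,3),0)
E
python3 - <<'E'
from geo import *
S={n:dict(np.load(n+"0.npz")) for n in("scene","side")}
px={"ros_a":((186,238),(297,150)),"ros_b":((334,212),(186,235)),"blk_a":((313,181),(232,269)),"blk_b":((234,262),(245,150)),
"gouge":((252,221),(261,190)),"green":((312,225),(201,211)),"dish":((152,290),(283,116)),"tray":((367,179),(165,318)),"rail":((298,261),(196,177))}
for k,(a,b) in px.items():
    print(k)
    for n,p in zip(S,(a,b)):
        w=cloud(S[n]); c=at(S[n],p)
        zt={"dish":.014,"tray":.014,"rail":.006}.get(k,.006 if k=="gouge" else .008)
        R={"dish":.1,"tray":.12,"rail":.1,"gouge":.15}.get(k,.045)
        m=(np.hypot(w[...,0]-c[0],w[...,1]-c[1])<R)&(w[...,2]>zt)&(w[...,2]<.06)
        # connected component nearest to pixel
        nl,L=cv2.connectedComponents(m.astype(np.uint8)); 
        l=L[p[1],p[0]]
        if l==0: 
            cnt=np.bincount(L.ravel());cnt[0]=0; l=cnt.argmax()
        q=w[L==l]; top=np.percentile(q[:,2],90)
        t=q[q[:,2]>top-.005] if k not in("gouge","rail","dish","tray") else q
        (cx,cy),(W,H),A=cv2.minAreaRect((t[:,:2]*1000).astype(np.float32))
        (ex,ey),r=cv2.minEnclosingCircle((t[:,:2]*1000).astype(np.float32))
        print("  ",n,c.round(4),"z90",top.round(4),"rect",[round(x,1) for x in(cx,cy,W,H,A)],"circ",round(ex,1),round(ey,1),round(r,1),len(t))
# table check
for n,p in(("scene",(230,300)),("side",(230,180))): print(at(S[n],p))
# topdown mosaic
for n in S:
    w=cloud(S[n]);ok=np.isfinite(w[...,0])&(w[...,2]<.08)
    x=((w[...,0]-.2)*1000).round();y=((.45-w[...,1])*1000).round()
    ok&=(x>=0)&(x<700)&(y>=0)&(y<900)
    im=np.zeros((900,700,3),np.uint8); im[y[ok].astype(int),x[ok].astype(int)]=S[n]["pixels"][ok][:,::-1]
    im=cv2.dilate(im,np.ones((3,3))); cv2.imwrite(f"pics/top_{n}.png",cv2.resize(im,None,fx=.65,fy=.65))
E
```

```text
ros_a
   scene [ 0.4186 -0.2193  0.0187] z90 0.0208 rect [412.1, -219.4, 42.9, 45.3, 29.9] circ 411.6 -218.7 23.7 159
   side [ 0.4084 -0.2175  0.0195] z90 0.0207 rect [412.8, -220.1, 39.8, 41.5, 45.0] circ 412.8 -220.2 21.9 109
ros_b
   scene [0.5664 0.1843 0.0189] z90 0.0216 rect [567.2, 186.6, 40.1, 41.9, 79.1] circ 565.7 186.9 23.1 120
   side [0.5611 0.1834 0.0192] z90 0.0201 rect [565.1, 184.3, 41.9, 46.1, 29.5] circ 564.7 184.1 23.6 222
blk_a
   scene [0.4242 0.2267 0.0192] z90 0.0214 rect [419.9, 229.0, 41.1, 45.7, 43.5] circ 421.8 230.2 27.9 116
   side [0.4167 0.2224 0.0181] z90 0.0202 rect [420.9, 226.6, 41.7, 43.5, 42.2] circ 420.9 226.0 28.7 303
blk_b
   scene [ 0.5613 -0.1567  0.0201] z90 0.0208 rect [559.8, -155.8, 41.5, 45.1, 33.0] circ 561.1 -156.4 28.2 209
   side [ 0.555  -0.1549  0.0186] z90 0.0204 rect [560.5, -157.0, 42.2, 43.4, 33.5] circ 561.0 -156.5 28.3 139
gouge
   scene [ 0.4645 -0.0348  0.0199] z90 0.0234 rect [443.6, 5.4, 30.8, 198.8, 18.7] circ 448.3 7.1 99.6 353
   side [ 0.4474 -0.0248  0.0182] z90 0.0228 rect [447.5, 5.3, 22.0, 200.7, 15.0] circ 447.
[... 298 characters left out ...]
361.6, 150.8, 152.0, 35.2] circ 512.7 -361.1 77.3 584
   side [ 0.5107 -0.371   0.0066] z90 0.0236 rect [514.5, -364.0, 151.1, 154.2, 30.6] circ 515.1 -364.1 79.2 291
tray
   scene [0.504  0.3922 0.0068] z90 0.0244 rect [500.0, 384.8, 125.0, 157.7, 80.4] circ 500.6 385.5 94.4 391
   side [0.5001 0.3768 0.0048] z90 0.0234 rect [502.3, 383.6, 120.3, 152.2, 80.5] circ 501.8 383.9 94.8 812
rail
   scene [ 0.6444 -0.0134  0.0122] z90 0.0229 rect [640.0, -8.4, 71.4, 140.8, 83.7] circ 640.2 -8.9 77.1 1203
   side [ 0.6389 -0.0019  0.0121] z90 0.0234 rect [640.1, -10.6, 71.8, 140.6, 83.6] circ 639.8 -7.6 75.7 946
[ 6.40181331e-01 -2.19019871e-01  4.61124423e-05]
[ 0.55106694 -0.04068858  0.00058998]
```

```bash
cat > plan.py <<'E'
import sys,json,numpy as np
from plant import sense
from scipy.spatial.transform import Rotation as R
def down(psi): return R.from_euler('z',psi,degrees=True)*R.from_euler('x',180,degrees=True)
def cur():
    s=sense(); return np.array(s["eef_pos"]),R.from_rotvec(s["tcp_rot"])
def psi(r): x=r.as_matrix()[:,0]; return np.degrees(np.arctan2(x[1],x[0]))
def call(base,wps,**kw):
    """wps: list of (x,y,z,psi) mm,deg ; padded to 5"""
    p0,R0=base; rows=[]
    wps=list(wps)+[wps[-1]]*(5-len(wps))
    for w in wps:
        p=np.array(w[:3])/1000; r=down(w[3])
        d=R0.inv().apply(p-p0)/.8; t=(R0.inv()*r).as_rotvec()/np.radians(120)
        rows.append(([round(v,4)+0. for v in d],[round(v,3)+0. for v in t]))
    out=[]
    for d,t in rows: print("  d",*d," r",*t)
    print("  ",kw,"^^"); return p,r
def move(base,w,step=210,turn=40):
    p0,R0=base; a=psi(R0); da=(w[3]-a+180)%360-180
    L=np.linalg.norm(np.array(w[:3])-p0*1000); n=int(max(1,np.ceil(L/step),np.ceil(abs(da)/turn)))
    for i in range(n):
        f=[(i+(k+1)/5)/n for k in range(5)]
        f=[(i+min(1,(k+1)/4.5))/n for k in range(5)]
        base=call(base,[tuple(p0*1000+(np.array(w[:3])-p0*1000)*g)+(a+da*g,) for g in f])
    return base
E
python3 - <<'E'
from geo import *; from plan import *
S={n:dict(np.load(n+"0.npz")) for n in("scene","side")}
for n in S:
    w=cloud(S[n]); m=(w[...,2]>.06)&(w[...,2]<.3)&(w[...,0]>.3)&(w[...,0]<.95)&(abs(w[...,1])<.6)
    k,L,st,_=cv2.connectedComponentsWithStats(m.astype(np.uint8))
    for i in range(1,k):
        if st[i,4]>30: q=w[L==i]; print(n,q.min(0).round(3),q.max(0).round(3),st[i])
    g=w[(abs(w[...,0]-.447)<.07)&(abs(w[...,1]-.005)<.11)&(w[...,2]>.0195)&(w[...,2]<.03)]
    vx,vy,x,y=cv2.fitLine((g[:,:2]*1000).astype(np.float32),cv2.DIST_HUBER,0,.01,.01).ravel()
    t=(g[:,:2]*1000-[x,y])@[vx,vy]; print("gouge",vx,vy,x,y,np.degrees(np.arctan2(vy,vx)),t.min(),t.max())
b=cur(); print(psi(b[1]))
b=move(b,(412.4,-219.7,100,15.1))
E
```

```text
scene [ 0.395 -0.6    0.072] [ 0.539 -0.535  0.094] [ 28 280  48  39 561]
scene [ 0.799 -0.381  0.072] [ 0.862 -0.308  0.218] [ 205  338   44   46 1177]
gouge 0.24762025 -0.96885717 457.24484 -28.384495 -75.66326 -67.20289821123063 62.232126444100565
side [ 0.795 -0.385  0.06 ] [ 0.87  -0.307  0.217] [182  40  24  51 687]
side [ 0.399 -0.599  0.068] [ 0.538 -0.535  0.094] [294  63  42  13 207]
gouge 0.26096824 -0.9653474 455.44208 -23.464792 -74.872475 -60.14916772103396 70.44790817461391
15.11518802172304
  d 0.0316 -0.0282 0.0105  r 0.0 0.0 0.0
  d 0.0631 -0.0565 0.0211  r 0.0 0.0 0.0
  d 0.0947 -0.0847 0.0316  r 0.0 0.0 0.0
  d 0.1262 -0.1129 0.0421  r 0.0 0.0 0.0
  d 0.142 -0.1271 0.0474  r 0.0 0.0 0.0
   {} ^^
  d 0.0316 -0.0282 0.0105  r 0.0 0.0 0.0
  d 0.0631 -0.0565 0.021  r 0.0 0.0 0.0
  d 0.0947 -0.0847 0.0315  r 0.0 0.0 0.0
  d 0.1262 -0.113 0.042  r 0.0 0.0 0.0
  d 0.142 -0.1271 0.0473  r 0.0 0.0 0.0
   {} ^^
  d 0.0316 -0.0283 0.0105  r 0.0 0.0 0.0
  d 0.0631 -0.0565 0.021  r 0.0 0.0 0.0
  d 0.0947 -0.0848 0.0315  r 0.0 0.0 0.0
  d 0.1262 -0.113 0.042  r 0.0 0.0 0.0
  d 0.142 -0.1271 0.0473  r 0.0 0.0 0.0
   {} ^^
```

step_arm:
  commands:
    - {"delta_pos": [0.0316, -0.0282, 0.0105], "dr": [0, 0, 0]}
    - {"delta_pos": [0.063, -0.0565, 0.021], "dr": [0, 0, 0]}
    - {"delta_pos": [0.0947, -0.0847, 0.0315], "dr": [0, 0, 0]}
    - {"delta_pos": [0.1262, -0.1129, 0.042], "dr": [0, 0, 0]}
    - {"delta_pos": [0.142, -0.1271, 0.0474], "dr": [0, 0, 0]}
  hand: 0.7
  force: 15

```text
time: 0.6
eef_pos: [0.2469, -0.473, 0.1752]
tcp_rot: [-3.112, -0.414, 0.0]
ft_force: [0.4, -0.0, -0.3]
gripper_width: 0.0641
grasp_force: 0.0
```

step_arm:
  commands:
    - {"delta_pos": [0.142, -0.1271, 0.0474], "dr": [0, 0, 0]}
    - {"delta_pos": [0.142, -0.1271, 0.0474], "dr": [0, 0, 0]}
    - {"delta_pos": [0.142, -0.1271, 0.0474], "dr": [0, 0, 0]}
    - {"delta_pos": [0.142, -0.1271, 0.0474], "dr": [0, 0, 0]}
    - {"delta_pos": [0.142, -0.1271, 0.0474], "dr": [0, 0, 0]}

```text
time: 1.1
eef_pos: [0.3299, -0.347, 0.1379]
tcp_rot: [-3.113, -0.417, 0.001]
ft_force: [-0.2, -0.4, 0.2]
gripper_width: 0.0639
grasp_force: 0.0
```

step_arm:
  commands:
    - {"delta_pos": [0.142, -0.1271, 0.0474], "dr": [0, 0, 0]}
    - {"delta_pos": [0.142, -0.1271, 0.0474], "dr": [0, 0, 0]}
    - {"delta_pos": [0.142, -0.1271, 0.0474], "dr": [0, 0, 0]}
    - {"delta_pos": [0.142, -0.1271, 0.0474], "dr": [0, 0, 0]}
    - {"delta_pos": [0.142, -0.1271, 0.0474], "dr": [0, 0, 0]}

```text
time: 1.6
eef_pos: [0.4131, -0.2204, 0.1001]
tcp_rot: [3.114, 0.416, 0.0]
ft_force: [0.1, -0.1, 0.8]
gripper_width: 0.0639
grasp_force: 0.0
```

```bash
cat >> plan.py <<'E'
def wrist(fn):
    from plant import snapshot; import cv2
    p,r=cur(); s=snapshot("wrist"); T=np.eye(4); T[:3,:3]=r.as_matrix(); T[:3,3]=p; T=T@s["tool_from_camera"]
    s["world_from_camera"]=T; cv2.imwrite(f"pics/{fn}.png",s["pixels"][:,:,::-1]); np.savez(fn+".npz",**s); return s
E
python3 - <<'E'
from geo import *; from plan import *
s=wrist("w1"); print(s["tool_from_camera"].round(3).tolist())
w=cloud(s); m=(np.hypot(w[...,0]-.4124,w[...,1]+.2197)<.04)&(w[...,2]>.014)&(w[...,2]<.03)
q=(w[m][:,:2]*1000).astype(np.float32); print(cv2.minEnclosingCircle(q),cv2.minAreaRect(q),len(q), np.median(w[m][:,2]))
b=cur()
b=call(b,[(412.4,-219.7,50,15.1),(412.4,-219.7,15,15.1),(412.4,-219.7,3,15.1)])
b=call(b,[(412.4,-219.7,3,15.1)],hand=0)
b=call(b,[(412.4,-219.7,50,15.1),(412.4,-219.7,80,15.1)])
n=np.array([np.cos(np.radians(15.1)),np.sin(np.radians(15.1))])
for sgn in(-1,1): print(np.array([513.5,-363])+sgn*28*n)
d=np.array([513.5,-363])-28*n
b=move(b,(*d,80,15.1))
b=call(b,[(*d,35,15.1),(*d,20,15.1),(*d,11,15.1)])
E
```

```text
[[0.001, -0.965, -0.263, 0.073], [1.0, 0.001, -0.001, 0.0], [0.001, -0.263, 0.965, -0.171], [0.0, 0.0, 0.0, 1.0]]
((413.075927734375, -221.67584228515625), 22.940170288085938) ((413.3511657714844, -221.85064697265625), (45.18673324584961, 45.191036224365234), 13.977900505065918) 1629 0.018267932249264984
  d 0.0001 -0.0022 0.063  r 0.0 0.0 0.0
  d 0.0001 -0.0022 0.1067  r 0.0 0.0 0.0
  d 0.0001 -0.0022 0.1217  r 0.0 0.0 0.0
  d 0.0001 -0.0022 0.1217  r 0.0 0.0 0.0
  d 0.0001 -0.0022 0.1217  r 0.0 0.0 0.0
   {} ^^
  d 0.0 0.0 0.0  r 0.0 0.0 0.0
  d 0.0 0.0 0.0  r 0.0 0.0 0.0
  d 0.0 0.0 0.0  r 0.0 0.0 0.0
  d 0.0 0.0 0.0  r 0.0 0.0 0.0
  d 0.0 0.0 0.0  r 0.0 0.0 0.0
   {'hand': 0} ^^
  d 0.0 0.0 -0.0588  r 0.0 0.0 0.0
  d 0.0 0.0 -0.0962  r 0.0 0.0 0.0
  d 0.0 0.0 -0.0962  r 0.0 0.0 0.0
  d 0.0 0.0 -0.0962  r 0.0 0.0 0.0
  d 0.0 0.0 -0.0962  r 0.0 0.0 0.0
   {} ^^
[ 486.46676634 -370.29412624]
[ 540.53323366 -355.70587376]
  d 0.009 0.0457 0.0  r 0.0 0.0 0.0
  d 0.0179 0.0915 0.0  r 0.0 0.0 0.0
  d 0.0269 0.1372 0.0  r 0.0 0.0 0.0
  d 0.0359 0.183 0.0  r 0.0 0.0 0.0
  d 0.0403 0.2059 0.0  r 0.0 0.0 0.0
   {} ^^
  d 0.0 0.0 0.0562  r 0.0 0.0 0.0
  d 0.0 0.0 0.075  r 0.0 0.0 0.0
  d 0.0 0.0 0.0863  r 0.0 0.0 0.0
  d 0.0 0.0 0.0863  r 0.0 0.0 0.0
  d 0.0 0.0 0.0863  r 0.0 0.0 0.0
   {} ^^
```

View pics/w1.png

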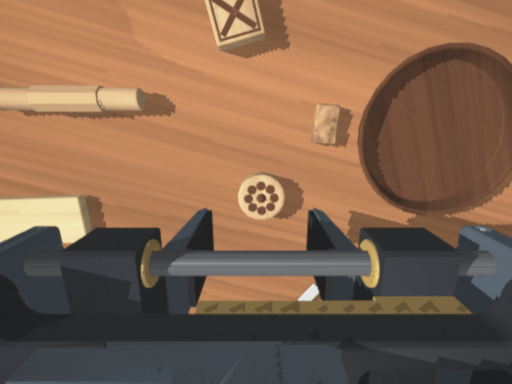

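The wrist view shows the rosette at (261,197), centred between the fingers. A small chip lies at (326,124), beside the dish. I can go straight down.

step_arm:
  commands:
    - {"delta_pos": [0, 0, 0.06], "dr": [0, 0, 0]}
    - {"delta_pos": [0, 0, 0.105], "dr": [0, 0, 0]}
    - {"delta_pos": [0, 0, 0.121], "dr": [0, 0, 0]}
    - {"delta_pos": [0, 0, 0.121], "dr": [0, 0, 0]}
    - {"delta_pos": [0, 0, 0.121], "dr": [0, 0, 0]}

```text
time: 2.15
eef_pos: [0.4122, -0.2218, 0.0037]
tcp_rot: [3.114, 0.41, 0.001]
ft_force: [0.9, 0.1, 0.8]
gripper_width: 0.0641
grasp_force: 0.0
```

step_arm:
  commands:
    - {"delta_pos": [0, 0, 0], "dr": [0, 0, 0]}
    - {"delta_pos": [0, 0, 0], "dr": [0, 0, 0]}
    - {"delta_pos": [0, 0, 0], "dr": [0, 0, 0]}
    - {"delta_pos": [0, 0, 0], "dr": [0, 0, 0]}
    - {"delta_pos": [0, 0, 0], "dr": [0, 0, 0]}
  hand: 0

```text
time: 2.65
eef_pos: [0.4129, -0.2206, 0.004]
tcp_rot: [3.113, 0.414, 0.002]
ft_force: [-3.2, -4.4, 10.1]
gripper_width: 0.0457
grasp_force: 15.0
```

step_arm:
  commands:
    - {"delta_pos": [0, 0, -0.03], "dr": [0, 0, 0]}
    - {"delta_pos": [0, 0, -0.065], "dr": [0, 0, 0]}
    - {"delta_pos": [0, 0, -0.096], "dr": [0, 0, 0]}
    - {"delta_pos": [0, 0, -0.096], "dr": [0, 0, 0]}
    - {"delta_pos": [0, 0, -0.096], "dr": [0, 0, 0]}

```text
time: 3.15
eef_pos: [0.4127, -0.2202, 0.0806]
tcp_rot: [3.113, 0.413, 0.002]
ft_force: [-0.2, -0.1, -0.2]
gripper_width: 0.0453
grasp_force: 15.0
```

step_arm:
  commands:
    - {"delta_pos": [0.009, 0.045, 0], "dr": [0, 0, 0]}
    - {"delta_pos": [0.018, 0.09, 0], "dr": [0, 0, 0]}
    - {"delta_pos": [0.027, 0.136, 0], "dr": [0, 0, 0]}
    - {"delta_pos": [0.036, 0.181, 0], "dr": [0, 0, 0]}
    - {"delta_pos": [0.04, 0.2035, 0], "dr": [0, 0, 0]}

```text
time: 3.65
eef_pos: [0.4866, -0.3712, 0.0787]
tcp_rot: [3.114, 0.412, -0.0]
ft_force: [-0.4, 0.6, 0.5]
gripper_width: 0.0456
grasp_force: 15.0
```

step_arm:
  commands:
    - {"delta_pos": [0, 0, 0.045], "dr": [0, 0, 0]}
    - {"delta_pos": [0, 0, 0.07], "dr": [0, 0, 0]}
    - {"delta_pos": [0, 0, 0.08], "dr": [0, 0, 0]}
    - {"delta_pos": [0, 0, 0.086], "dr": [0, 0, 0]}
    - {"delta_pos": [0, 0, 0.086], "dr": [0, 0, 0]}

```text
time: 4.15
eef_pos: [0.4857, -0.3686, 0.0111]
tcp_rot: [-3.114, -0.413, 0.001]
ft_force: [-0.1, -0.1, -0.2]
gripper_width: 0.0454
grasp_force: 15.0
```

step_arm:
  commands:
    - {"delta_pos": [0, 0, 0], "dr": [0, 0, 0]}
    - {"delta_pos": [0, 0, 0], "dr": [0, 0, 0]}
    - {"delta_pos": [0, 0, 0], "dr": [0, 0, 0]}
    - {"delta_pos": [0, 0, -0.03], "dr": [0, 0, 0]}
    - {"delta_pos": [0, 0, -0.08], "dr": [0, 0, 0]}
  hand: 0.62

```text
time: 4.65
eef_pos: [0.4847, -0.3678, 0.0744]
tcp_rot: [-3.111, -0.413, 0.004]
ft_force: [0.8, -0.9, 0.2]
gripper_width: 0.0566
grasp_force: 0.0
```

```bash
python3 - <<'E'
from geo import *; from plan import *
s=wrist("w2"); b=cur(); print(b[0],psi(b[1]))
b=move(b,(565.3,184.5,100,15.1))
E
```

```text
[ 0.48747402 -0.37030934  0.08191971] 15.122091592292778
  d 0.0204 -0.0477 -0.0018  r 0.002 -0.001 0.0
  d 0.0407 -0.0954 -0.0037  r 0.002 -0.001 0.0
  d 0.0611 -0.1431 -0.0055  r 0.002 -0.001 0.0
  d 0.0815 -0.1908 -0.0073  r 0.002 -0.001 0.0
  d 0.0916 -0.2147 -0.0083  r 0.002 -0.001 0.0
   {} ^^
  d 0.0204 -0.0477 -0.0017  r 0.0 0.0 0.0
  d 0.0407 -0.0954 -0.0033  r 0.0 0.0 0.0
  d 0.0611 -0.1431 -0.005  r 0.0 0.0 0.0
  d 0.0814 -0.1909 -0.0067  r 0.0 0.0 0.0
  d 0.0916 -0.2147 -0.0075  r 0.0 0.0 0.0
   {} ^^
  d 0.0203 -0.0477 -0.0017  r 0.0 0.0 0.0
  d 0.0407 -0.0954 -0.0033  r 0.0 0.0 0.0
  d 0.061 -0.1432 -0.005  r 0.0 0.0 0.0
  d 0.0814 -0.1909 -0.0067  r 0.0 0.0 0.0
  d 0.0916 -0.2147 -0.0075  r 0.0 0.0 0.0
   {} ^^
```

View pics/w2.png

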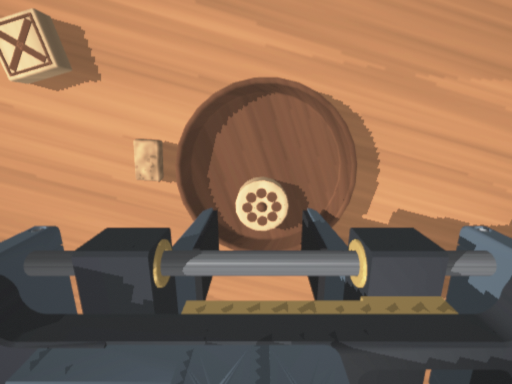

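The rosette lies flat in the dish at (262,206), with room above it towards the dish centre at (267,163). On to rosette 2.

step_arm:
  commands:
    - {"delta_pos": [0.02, -0.0477, -0.015], "dr": [0, 0, 0]}
    - {"delta_pos": [0.0407, -0.0954, -0.02], "dr": [0, 0, 0]}
    - {"delta_pos": [0.0611, -0.143, -0.022], "dr": [0, 0, 0]}
    - {"delta_pos": [0.0815, -0.191, -0.022], "dr": [0, 0, 0]}
    - {"delta_pos": [0.0916, -0.2147, -0.022], "dr": [0, 0, 0]}
  hand: 0.7

```text
time: 5.2
eef_pos: [0.5118, -0.1811, 0.0934]
tcp_rot: [-3.114, -0.415, -0.001]
ft_force: [-0.4, 0.7, 0.2]
gripper_width: 0.0641
grasp_force: 0.0
```

step_arm:
  commands:
    - {"delta_pos": [0.0203, -0.0477, 0], "dr": [0, 0, 0]}
    - {"delta_pos": [0.0407, -0.0954, 0], "dr": [0, 0, 0]}
    - {"delta_pos": [0.061, -0.143, 0], "dr": [0, 0, 0]}
    - {"delta_pos": [0.0815, -0.191, 0], "dr": [0, 0, 0]}
    - {"delta_pos": [0.0916, -0.2147, 0], "dr": [0, 0, 0]}

```text
time: 5.7
eef_pos: [0.538, 0.0039, 0.0934]
tcp_rot: [-3.114, -0.416, -0.002]
ft_force: [-0.2, -0.8, 0.3]
gripper_width: 0.0638
grasp_force: 0.0
```

step_arm:
  commands:
    - {"delta_pos": [0.0203, -0.0477, 0], "dr": [0, 0, 0]}
    - {"delta_pos": [0.0407, -0.0954, 0], "dr": [0, 0, 0]}
    - {"delta_pos": [0.061, -0.143, 0], "dr": [0, 0, 0]}
    - {"delta_pos": [0.0815, -0.191, 0], "dr": [0, 0, 0]}
    - {"delta_pos": [0.0916, -0.2147, 0], "dr": [0, 0, 0]}

```text
time: 6.2
eef_pos: [0.5641, 0.1892, 0.0934]
tcp_rot: [-3.113, -0.416, -0.002]
ft_force: [-0.6, 0.1, -0.4]
gripper_width: 0.0639
grasp_force: 0.0
```

```bash
cat > chk.py <<'E'
from geo import *; from plan import *
def top(s,x,y,rad=.04,z0=.014,z1=.03):
    w=cloud(s); m=(np.hypot(w[...,0]-x/1000,w[...,1]-y/1000)<rad)&(w[...,2]>z0)&(w[...,2]<z1)
    q=(w[m][:,:2]*1000).astype(np.float32); print("top",len(q),cv2.minEnclosingCircle(q),cv2.minAreaRect(q),np.median(w[m][:,2]))
E
python3 - <<'E'
from chk import *
s=wrist("w3"); b=cur(); print(b[0],psi(b[1])); top(s,565.3,184.5)
c=(565.3,184.5)
b=call(b,[(*c,50,15.1),(*c,15,15.1),(*c,3,15.1)])
d=(540.5,-355.7)
b=call(b,[(*c,60,15.1),(*c,100,15.1)])
b=move(b,(*d,80,15.1))
E
```

```text
[0.56440254 0.19072936 0.09340361] 15.262099323961996
top 1699 ((565.43359375, 184.26754760742188), 23.023155212402344) ((565.6346435546875, 184.17123413085938), (44.96757125854492, 44.34607696533203), 15.048571586608887) 0.018297556512335583
  d -0.0011 0.0079 0.0542  r 0.0 -0.001 0.001
  d -0.0012 0.0079 0.098  r 0.0 -0.001 0.001
  d -0.0012 0.0079 0.113  r 0.0 -0.001 0.001
  d -0.0012 0.0079 0.113  r 0.0 -0.001 0.001
  d -0.0012 0.0079 0.113  r 0.0 -0.001 0.001
   {} ^^
  d 0.0 0.0 -0.0712  r 0.0 0.0 0.0
  d 0.0 0.0 -0.1212  r 0.0 0.0 0.0
  d 0.0 0.0 -0.1212  r 0.0 0.0 0.0
  d 0.0 0.0 -0.1212  r 0.0 0.0 0.0
  d 0.0 0.0 -0.1212  r 0.0 0.0 0.0
   {} ^^
  d -0.0152 0.0477 0.0019  r 0.0 0.0 0.0
  d -0.0305 0.0954 0.0037  r 0.0 0.0 0.0
  d -0.0457 0.1431 0.0056  r 0.0 0.0 0.0
  d -0.061 0.1908 0.0074  r 0.0 0.0 0.0
  d -0.0686 0.2146 0.0083  r 0.0 0.0 0.0
   {} ^^
  d -0.0152 0.0477 0.0019  r 0.0 0.0 0.0
  d -0.0305 0.0954 0.0037  r 0.0 0.0 0.0
  d -0.0457 0.1431 0.0056  r 0.0 0.0 0.0
  d -0.061 0.1908 0.0074  r 0.0 0.0 0.0
  d -0.0686 0.2146 0.0083  r 0.0 0.0 0.0
   {} ^^
  d -0.0152 0.0477 0.0019  r 0.0 0.0 0.0
  d -0.0305 0.0954 0.0037  r 0.0 0.0 0.0
  d -0.0457 0.1431 0.0056  r 0.0 0.0 0.0
  d -0.061 0.1908 0.0074  r 0.0 0.0 0.0
  d -0.0686 0.2146 0.0083  r 0.0 0.0 0.0
   {} ^^
```

step_arm:
  commands:
    - {"delta_pos": [-0.001, 0.008, 0.05], "dr": [0, 0, 0]}
    - {"delta_pos": [-0.001, 0.008, 0.098], "dr": [0, 0, 0]}
    - {"delta_pos": [-0.001, 0.008, 0.113], "dr": [0, 0, 0]}
    - {"delta_pos": [-0.001, 0.008, 0.113], "dr": [0, 0, 0]}
    - {"delta_pos": [-0.001, 0.008, 0.113], "dr": [0, 0, 0]}

```text
time: 6.75
eef_pos: [0.565, 0.1795, 0.0033]
tcp_rot: [-3.114, -0.413, -0.001]
ft_force: [0.1, -0.1, 0.2]
gripper_width: 0.0638
grasp_force: 0.0
```

step_arm:
  commands:
    - {"delta_pos": [0, 0, 0], "dr": [0, 0, 0]}
    - {"delta_pos": [0, 0, 0], "dr": [0, 0, 0]}
    - {"delta_pos": [0, 0, 0], "dr": [0, 0, 0]}
    - {"delta_pos": [0, 0, 0], "dr": [0, 0, 0]}
    - {"delta_pos": [0, 0, 0], "dr": [0, 0, 0]}
  hand: 0

```text
time: 7.25
eef_pos: [0.5649, 0.1796, 0.0031]
tcp_rot: [-3.114, -0.413, -0.001]
ft_force: [0.1, -1.2, 6.9]
gripper_width: 0.0452
grasp_force: 15.0
```

step_arm:
  commands:
    - {"delta_pos": [0, 0, -0.03], "dr": [0, 0, 0]}
    - {"delta_pos": [0, 0, -0.07], "dr": [0, 0, 0]}
    - {"delta_pos": [0, 0, -0.12], "dr": [0, 0, 0]}
    - {"delta_pos": [0, 0, -0.121], "dr": [0, 0, 0]}
    - {"delta_pos": [0, 0, -0.121], "dr": [0, 0, 0]}

```text
time: 7.75
eef_pos: [0.565, 0.1796, 0.1003]
tcp_rot: [-3.114, -0.413, -0.003]
ft_force: [0.2, 0.4, -0.8]
gripper_width: 0.0451
grasp_force: 15.0
```

step_arm:
  commands:
    - {"delta_pos": [-0.015, 0.0477, 0], "dr": [0, 0, 0]}
    - {"delta_pos": [-0.0305, 0.0954, 0], "dr": [0, 0, 0]}
    - {"delta_pos": [-0.0457, 0.143, 0], "dr": [0, 0, 0]}
    - {"delta_pos": [-0.061, 0.191, 0], "dr": [0, 0, 0]}
    - {"delta_pos": [-0.0686, 0.2146, 0], "dr": [0, 0, 0]}

```text
time: 8.25
eef_pos: [0.5552, -0.0032, 0.098]
tcp_rot: [-3.115, -0.411, 0.004]
ft_force: [1.2, 1.1, -0.0]
gripper_width: 0.0458
grasp_force: 15.0
```

step_arm:
  commands:
    - {"delta_pos": [-0.015, 0.0477, 0], "dr": [0, 0, 0]}
    - {"delta_pos": [-0.0305, 0.0954, 0], "dr": [0, 0, 0]}
    - {"delta_pos": [-0.0457, 0.143, 0], "dr": [0, 0, 0]}
    - {"delta_pos": [-0.061, 0.191, 0], "dr": [0, 0, 0]}
    - {"delta_pos": [-0.0686, 0.2146, 0], "dr": [0, 0, 0]}

```text
time: 8.75
eef_pos: [0.5472, -0.1833, 0.098]
tcp_rot: [-3.114, -0.41, 0.002]
ft_force: [0.3, 0.5, 0.1]
gripper_width: 0.0451
grasp_force: 15.0
```

step_arm:
  commands:
    - {"delta_pos": [-0.015, 0.0477, 0], "dr": [0, 0, 0]}
    - {"delta_pos": [-0.0305, 0.0954, 0], "dr": [0, 0, 0]}
    - {"delta_pos": [-0.0457, 0.143, 0], "dr": [0, 0, 0]}
    - {"delta_pos": [-0.061, 0.191, 0], "dr": [0, 0, 0]}
    - {"delta_pos": [-0.0686, 0.2146, 0], "dr": [0, 0, 0]}

```text
time: 9.25
eef_pos: [0.5389, -0.3634, 0.0978]
tcp_rot: [-3.114, -0.41, 0.002]
ft_force: [1.0, -0.1, -0.0]
gripper_width: 0.0452
grasp_force: 15.0
```

```bash
python3 - <<'E'
from chk import *
b=cur(); print(b[0],psi(b[1]),sense()["gripper_width"])
d=(540.5,-355.7)
b=call(b,[(*d,45,15.1),(*d,28,15.1),(*d,18,15.1),(*d,11,15.1)])
b=call(b,[(*d,110,15.1)])
b=move(b,(420.5,227,110,133))
E
```

```text
[ 0.53893281 -0.36340395  0.09780531] 15.010516479851223 0.04517121961513241
  d 0.0045 -0.0087 0.066  r 0.0 0.0 -0.001
  d 0.0045 -0.0087 0.0873  r 0.0 0.0 -0.001
  d 0.0045 -0.0087 0.0998  r 0.0 0.0 -0.001
  d 0.0045 -0.0087 0.1085  r 0.0 0.0 -0.001
  d 0.0045 -0.0087 0.1085  r 0.0 0.0 -0.001
   {} ^^
  d 0.0 0.0 -0.1238  r 0.0 0.0 0.0
  d 0.0 0.0 -0.1238  r 0.0 0.0 0.0
  d 0.0 0.0 -0.1238  r 0.0 0.0 0.0
  d 0.0 0.0 -0.1238  r 0.0 0.0 0.0
  d 0.0 0.0 -0.1238  r 0.0 0.0 0.0
   {} ^^
  d 0.0033 -0.055 0.0  r 0.0 0.0 -0.073
  d 0.0067 -0.11 0.0  r 0.0 0.0 -0.146
  d 0.01 -0.165 0.0  r 0.0 0.0 -0.218
  d 0.0133 -0.2199 0.0  r 0.0 0.0 -0.291
  d 0.015 -0.2474 0.0  r 0.0 0.0 -0.328
   {} ^^
  d 0.0374 -0.0404 0.0  r 0.0 0.0 -0.073
  d 0.0748 -0.0809 0.0  r 0.0 0.0 -0.146
  d 0.1122 -0.1213 0.0  r 0.0 0.0 -0.218
  d 0.1496 -0.1618 0.0  r 0.0 0.0 -0.291
  d 0.1683 -0.182 0.0  r 0.0 0.0 -0.327
   {} ^^
  d 0.0546 -0.0076 0.0  r 0.0 0.0 -0.073
  d 0.1091 -0.0152 0.0  r 0.0 0.0 -0.146
  d 0.1637 -0.0228 0.0  r 0.0 0.0 -0.218
  d 0.2182 -0.0304 0.0  r 0.0 0.0 -0.291
  d 0.2455 -0.0342 0.0  r 0.0 0.0 -0.328
   {} ^^
```

step_arm:
  commands:
    - {"delta_pos": [0.0045, -0.0087, 0.05], "dr": [0, 0, 0]}
    - {"delta_pos": [0.0045, -0.0087, 0.0873], "dr": [0, 0, 0]}
    - {"delta_pos": [0.0045, -0.0087, 0.1], "dr": [0, 0, 0]}
    - {"delta_pos": [0.0045, -0.0087, 0.108], "dr": [0, 0, 0]}
    - {"delta_pos": [0.0045, -0.0087, 0.108], "dr": [0, 0, 0]}

```text
time: 9.75
eef_pos: [0.5416, -0.3527, 0.0128]
tcp_rot: [-3.114, -0.414, 0.001]
ft_force: [0.4, -0.1, 0.6]
gripper_width: 0.0456
grasp_force: 15.0
```

step_arm:
  commands:
    - {"delta_pos": [0, 0, 0], "dr": [0, 0, 0]}
    - {"delta_pos": [0, 0, 0], "dr": [0, 0, 0]}
    - {"delta_pos": [0, 0, 0], "dr": [0, 0, 0]}
    - {"delta_pos": [0, 0, -0.05], "dr": [0, 0, 0]}
    - {"delta_pos": [0, 0, -0.11], "dr": [0, 0, 0]}
  hand: 0.62

```text
time: 10.25
eef_pos: [0.5405, -0.3522, 0.1008]
tcp_rot: [-3.112, -0.413, 0.004]
ft_force: [0.5, -1.2, -0.5]
gripper_width: 0.0568
grasp_force: 0.0
```

step_arm:
  commands:
    - {"delta_pos": [0.0033, -0.055, -0.01], "dr": [0, 0, -0.07]}
    - {"delta_pos": [0.0067, -0.11, -0.014], "dr": [0, 0, -0.14]}
    - {"delta_pos": [0.01, -0.165, -0.014], "dr": [0, 0, -0.21]}
    - {"delta_pos": [0.0133, -0.22, -0.014], "dr": [0, 0, -0.28]}
    - {"delta_pos": [0.015, -0.2474, -0.014], "dr": [0, 0, -0.328]}
  hand: 0.66

```text
time: 10.75
eef_pos: [0.5003, -0.1558, 0.1127]
tcp_rot: [-2.788, -1.448, 0.0]
ft_force: [-0.2, -0.5, -0.6]
gripper_width: 0.06
grasp_force: 0.0
```

step_arm:
  commands:
    - {"delta_pos": [0.0374, -0.0404, 0], "dr": [0, 0, -0.07]}
    - {"delta_pos": [0.0748, -0.081, 0], "dr": [0, 0, -0.14]}
    - {"delta_pos": [0.1122, -0.1213, 0], "dr": [0, 0, -0.21]}
    - {"delta_pos": [0.15, -0.162, 0], "dr": [0, 0, -0.28]}
    - {"delta_pos": [0.1683, -0.182, 0], "dr": [0, 0, -0.328]}

```text
time: 11.25
eef_pos: [0.4602, 0.0381, 0.1127]
tcp_rot: [-2.137, -2.303, -0.001]
ft_force: [0.7, -0.5, -0.3]
gripper_width: 0.0602
grasp_force: 0.0
```

step_arm:
  commands:
    - {"delta_pos": [0.0546, -0.0076, 0], "dr": [0, 0, -0.07]}
    - {"delta_pos": [0.109, -0.0152, 0], "dr": [0, 0, -0.14]}
    - {"delta_pos": [0.1637, -0.0228, 0], "dr": [0, 0, -0.21]}
    - {"delta_pos": [0.218, -0.03, 0], "dr": [0, 0, -0.28]}
    - {"delta_pos": [0.2455, -0.034, 0], "dr": [0, 0, -0.328]}

```text
time: 11.75
eef_pos: [0.4204, 0.2324, 0.1128]
tcp_rot: [1.236, 2.887, 0.002]
ft_force: [0.4, -0.6, -0.4]
gripper_width: 0.06
grasp_force: 0.0
```

```bash
python3 - <<'E'
from chk import *
from plant import snapshot
s=snapshot("scene"); cv2.imwrite("pics/s2.png",cv2.resize(s["pixels"][100:340,80:420,::-1],None,fx=2,fy=2))
b=cur(); print(b[0],psi(b[1]),sense()["qpos"].round(2)); s=wrist("w4"); top(s,420.5,227)
E
```

```text
[0.42018169 0.23396501 0.11278347] 133.9908272765846 [ 0.38  0.43  1.81  0.    0.89 -0.39]
top 1602 ((419.3238525390625, 226.599365234375), 28.905014038085938) ((419.47271728515625, 226.6255340576172), (41.61634063720703, 41.94047927856445), 43.48600387573242) 0.018399105195498006
```

View pics/s2.png

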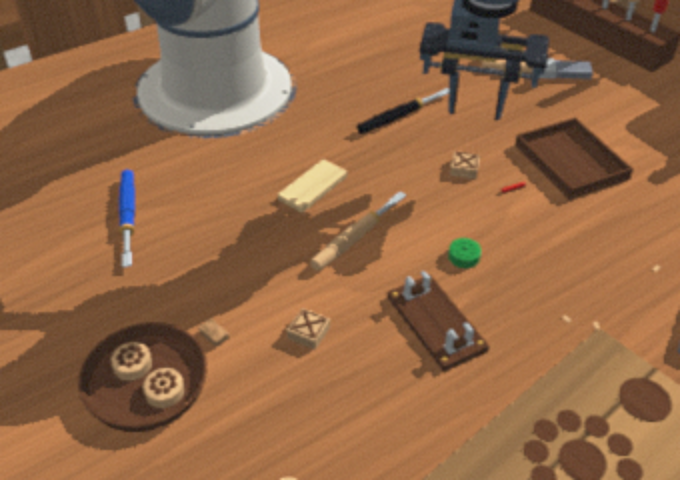

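Both rosettes lie flat and apart in the dish, at crop pixels (131,360) and (163,387). Block 1 is next.

```bash
python3 - <<'E'
from chk import *
b=cur(); c=(419.8,226.7); a=133.5
b=call(b,[(*c,50,a),(*c,15,a),(*c,3,a)])
d=(470,389.3); b=(np.array([*c,80])/1000,b[1])
b=move(b,(*d,80,170.4))
b=call(b,[(*d,45,170.4),(*d,28,170.4),(*d,16,170.4),(*d,10,170.4)])
E
```

```text
d -0.0043 -0.0055 0.0783  r 0.001 0.0 0.001
  d -0.0042 -0.0056 0.1221  r 0.001 0.0 0.001
  d -0.0042 -0.0056 0.1371  r 0.001 0.0 0.001
  d -0.0042 -0.0056 0.1371  r 0.001 0.0 0.001
  d -0.0042 -0.0056 0.1371  r 0.001 0.0 0.001
   {} ^^
  d 0.0232 0.0412 0.0  r 0.0 0.0 -0.068
  d 0.0463 0.0824 0.0  r 0.0 0.0 -0.137
  d 0.0695 0.1236 0.0  r 0.0 0.0 -0.205
  d 0.0927 0.1648 0.0  r 0.0 0.0 -0.273
  d 0.1042 0.1854 0.0  r 0.0 0.0 -0.308
   {} ^^
  d 0.0 0.0 0.0438  r 0.0 0.0 0.0
  d 0.0 0.0 0.065  r 0.0 0.0 0.0
  d 0.0 0.0 0.08  r 0.0 0.0 0.0
  d 0.0 0.0 0.0875  r 0.0 0.0 0.0
  d 0.0 0.0 0.0875  r 0.0 0.0 0.0
   {} ^^
```

step_arm:
  commands:
    - {"delta_pos": [-0.004, -0.0055, 0.06], "dr": [0, 0, 0.004]}
    - {"delta_pos": [-0.004, -0.0055, 0.115], "dr": [0, 0, 0.004]}
    - {"delta_pos": [-0.004, -0.0055, 0.137], "dr": [0, 0, 0.004]}
    - {"delta_pos": [-0.004, -0.0055, 0.137], "dr": [0, 0, 0.004]}
    - {"delta_pos": [-0.004, -0.0055, 0.137], "dr": [0, 0, 0.004]}

```text
time: 12.35
eef_pos: [0.4202, 0.2237, 0.0026]
tcp_rot: [-1.262, -2.877, 0.0]
ft_force: [-0.3, -0.0, 0.7]
gripper_width: 0.0601
grasp_force: 0.0
```

step_arm:
  commands:
    - {"delta_pos": [0, 0, 0], "dr": [0, 0, 0]}
    - {"delta_pos": [0, 0, 0], "dr": [0, 0, 0]}
    - {"delta_pos": [0, 0, 0], "dr": [0, 0, 0]}
    - {"delta_pos": [0, 0, 0], "dr": [0, 0, 0]}
    - {"delta_pos": [0, 0, 0], "dr": [0, 0, 0]}
  hand: 0

```text
time: 12.85
eef_pos: [0.4203, 0.2242, 0.0029]
tcp_rot: [1.26, 2.877, 0.001]
ft_force: [0.7, -2.9, 6.8]
gripper_width: 0.0419
grasp_force: 15.0
```

step_arm:
  commands:
    - {"delta_pos": [0, 0, -0.03], "dr": [0, 0, 0]}
    - {"delta_pos": [0, 0, -0.07], "dr": [0, 0, 0]}
    - {"delta_pos": [0, 0, -0.096], "dr": [0, 0, 0]}
    - {"delta_pos": [0, 0, -0.096], "dr": [0, 0, 0]}
    - {"delta_pos": [0, 0, -0.096], "dr": [0, 0, 0]}

```text
time: 13.35
eef_pos: [0.4201, 0.2243, 0.0795]
tcp_rot: [1.26, 2.877, 0.001]
ft_force: [0.6, -0.1, -1.0]
gripper_width: 0.0425
grasp_force: 15.0
```

step_arm:
  commands:
    - {"delta_pos": [0.023, 0.041, 0], "dr": [0, 0, -0.068]}
    - {"delta_pos": [0.0463, 0.0824, 0], "dr": [0, 0, -0.137]}
    - {"delta_pos": [0.0695, 0.1236, 0], "dr": [0, 0, -0.205]}
    - {"delta_pos": [0.0927, 0.165, 0], "dr": [0, 0, -0.273]}
    - {"delta_pos": [0.1042, 0.1854, 0], "dr": [0, 0, -0.308]}

```text
time: 13.85
eef_pos: [0.4727, 0.3886, 0.0779]
tcp_rot: [-0.272, -3.129, 0.0]
ft_force: [-0.0, 0.3, 0.3]
gripper_width: 0.0421
grasp_force: 15.0
```

```bash
python3 - <<'E'
from chk import *
b=cur(); d=(470,389.3);print(psi(b[1]),sense()["time"])
wrist("w5")
b=call(b,[(*d,45,170.4),(*d,28,170.4),(*d,16,170.4),(*d,10,170.4)])
b=(np.array([*d,100])/1000,b[1])
b=move(b,(560.5,-156.6,110,123.2))
E
```

```text
170.06570341868667 13.85
  d 0.0035 0.0003 0.0411  r 0.0 0.0 -0.003
  d 0.0035 0.0003 0.0624  r 0.0 0.0 -0.003
  d 0.0034 0.0003 0.0774  r 0.0 0.0 -0.003
  d 0.0034 0.0003 0.0849  r 0.0 0.0 -0.003
  d 0.0034 0.0003 0.0849  r 0.0 0.0 -0.003
   {} ^^
  d -0.0167 -0.0484 -0.0009  r 0.0 0.0 0.029
  d -0.0334 -0.0969 -0.0019  r 0.0 0.0 0.058
  d -0.0501 -0.1453 -0.0028  r 0.0 0.0 0.087
  d -0.0668 -0.1938 -0.0037  r 0.0 0.0 0.117
  d -0.0751 -0.218 -0.0042  r 0.0 0.0 0.131
   {} ^^
  d -0.0292 -0.0421 -0.0009  r 0.0 0.0 0.029
  d -0.0584 -0.0842 -0.0019  r 0.0 0.0 0.058
  d -0.0876 -0.1263 -0.0028  r 0.0 0.0 0.087
  d -0.1168 -0.1684 -0.0037  r 0.0 0.0 0.117
  d -0.1314 -0.1894 -0.0042  r 0.0 0.0 0.131
   {} ^^
  d -0.0395 -0.0326 -0.0009  r 0.0 0.0 0.029
  d -0.079 -0.0652 -0.0019  r 0.0 0.0 0.058
  d -0.1186 -0.0978 -0.0028  r 0.0 0.0 0.087
  d -0.1581 -0.1304 -0.0037  r 0.0 0.0 0.117
  d -0.1779 -0.1467 -0.0042  r 0.0 0.0 0.131
   {} ^^
```

View pics/w5.png

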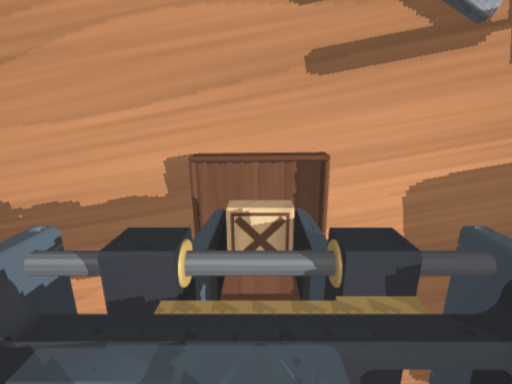

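The block at (260,228) is square to the tray and held between its walls. Lowering it.

step_arm:
  commands:
    - {"delta_pos": [0.003, 0, 0.041], "dr": [0, 0, -0.003]}
    - {"delta_pos": [0.003, 0, 0.063], "dr": [0, 0, -0.003]}
    - {"delta_pos": [0.003, 0, 0.078], "dr": [0, 0, -0.003]}
    - {"delta_pos": [0.003, 0, 0.085], "dr": [0, 0, -0.003]}
    - {"delta_pos": [0.003, 0, 0.085], "dr": [0, 0, -0.003]}

```text
time: 14.4
eef_pos: [0.4698, 0.3862, 0.0106]
tcp_rot: [-0.273, -3.129, 0.001]
ft_force: [-0.2, 0.6, 0.0]
gripper_width: 0.0418
grasp_force: 15.0
```

step_arm:
  commands:
    - {"delta_pos": [0, 0, 0], "dr": [0, 0, 0]}
    - {"delta_pos": [0, 0, 0], "dr": [0, 0, 0]}
    - {"delta_pos": [0, 0, 0], "dr": [0, 0, 0]}
    - {"delta_pos": [0, 0, -0.05], "dr": [0, 0, 0]}
    - {"delta_pos": [0, 0, -0.11], "dr": [0, 0, 0]}
  hand: 0.6

```text
time: 14.9
eef_pos: [0.469, 0.3858, 0.0992]
tcp_rot: [-0.273, -3.127, 0.003]
ft_force: [1.9, 0.5, 0.4]
gripper_width: 0.0546
grasp_force: 0.0
```

step_arm:
  commands:
    - {"delta_pos": [-0.0167, -0.0484, -0.01], "dr": [0, 0, 0.029]}
    - {"delta_pos": [-0.0334, -0.097, -0.02], "dr": [0, 0, 0.058]}
    - {"delta_pos": [-0.05, -0.1453, -0.02], "dr": [0, 0, 0.087]}
    - {"delta_pos": [-0.0668, -0.1938, -0.02], "dr": [0, 0, 0.117]}
    - {"delta_pos": [-0.075, -0.218, -0.02], "dr": [0, 0, 0.131]}
  hand: 0.66

```text
time: 15.4
eef_pos: [0.4993, 0.2017, 0.116]
tcp_rot: [0.704, 3.061, 0.0]
ft_force: [0.1, 0.4, 0.5]
gripper_width: 0.0604
grasp_force: 0.0
```

step_arm:
  commands:
    - {"delta_pos": [-0.0292, -0.0421, 0], "dr": [0, 0, 0.029]}
    - {"delta_pos": [-0.0584, -0.0842, 0], "dr": [0, 0, 0.058]}
    - {"delta_pos": [-0.0876, -0.1263, 0], "dr": [0, 0, 0.087]}
    - {"delta_pos": [-0.1168, -0.1684, 0], "dr": [0, 0, 0.117]}
    - {"delta_pos": [-0.1314, -0.1894, 0], "dr": [0, 0, 0.131]}

```text
time: 15.9
eef_pos: [0.5286, 0.0194, 0.1159]
tcp_rot: [1.116, 2.935, -0.0]
ft_force: [-0.5, 0.3, 0.0]
gripper_width: 0.0599
grasp_force: 0.0
```

step_arm:
  commands:
    - {"delta_pos": [-0.0395, -0.0326, 0], "dr": [0, 0, 0.029]}
    - {"delta_pos": [-0.079, -0.0652, 0], "dr": [0, 0, 0.058]}
    - {"delta_pos": [-0.1186, -0.0978, 0], "dr": [0, 0, 0.087]}
    - {"delta_pos": [-0.158, -0.1304, 0], "dr": [0, 0, 0.117]}
    - {"delta_pos": [-0.178, -0.1467, 0], "dr": [0, 0, 0.131]}

```text
time: 16.4
eef_pos: [0.5578, -0.1632, 0.1159]
tcp_rot: [1.507, 2.754, -0.0]
ft_force: [1.2, 0.8, 0.1]
gripper_width: 0.0603
grasp_force: 0.0
```

```bash
python3 - <<'E'
from chk import *
b=cur(); print(b[0],psi(b[1]),sense()["time"])
s=wrist("w6"); top(s,560.5,-156.6)
c=(560.5,-156.6); a=123.2
b=call(b,[(*c,50,a),(*c,15,a),(*c,3,a)])
d=(533,378.7); b=(np.array([*c,100])/1000,b[1])
b=move(b,(*d,90,170.4))
E
```

```text
[ 0.55779124 -0.16321804  0.11590153] 122.62853968134367 16.4
top 1606 ((559.605712890625, -158.38934326171875), 28.733245849609375) ((559.7244262695312, -158.36355590820312), (41.83368682861328, 42.20258331298828), 29.711959838867188) 0.018333665879673194
  d 0.0053 0.0073 0.0824  r 0.0 0.001 -0.005
  d 0.0053 0.0072 0.1261  r 0.0 0.001 -0.005
  d 0.0054 0.0072 0.1411  r 0.0 0.001 -0.005
  d 0.0054 0.0072 0.1411  r 0.0 0.001 -0.005
  d 0.0054 0.0072 0.1411  r 0.0 0.001 -0.005
   {} ^^
  d 0.0429 0.025 0.0009  r 0.0 0.0 -0.029
  d 0.0857 0.05 0.0019  r 0.0 0.0 -0.058
  d 0.1286 0.075 0.0028  r 0.0 0.0 -0.087
  d 0.1715 0.1 0.0037  r 0.0 0.0 -0.117
  d 0.1929 0.1125 0.0042  r 0.0 0.0 -0.131
   {} ^^
  d 0.0345 0.0357 0.0009  r 0.0 0.0 -0.029
  d 0.069 0.0714 0.0019  r 0.0 0.0 -0.058
  d 0.1034 0.1071 0.0028  r 0.0 0.0 -0.087
  d 0.1379 0.1428 0.0037  r 0.0 0.0 -0.117
  d 0.1552 0.1606 0.0042  r 0.0 0.0 -0.131
   {} ^^
  d 0.0235 0.0437 0.0009  r 0.0 0.0 -0.029
  d 0.047 0.0874 0.0019  r 0.0 0.0 -0.058
  d 0.0705 0.1311 0.0028  r 0.0 0.0 -0.087
  d 0.094 0.1748 0.0037  r 0.0 0.0 -0.117
  d 0.1058 0.1967 0.0042  r 0.0 0.0 -0.131
   {} ^^
```

step_arm:
  commands:
    - {"delta_pos": [0.0042, 0.006, 0.06], "dr": [0, 0, 0.018]}
    - {"delta_pos": [0.0042, 0.006, 0.115], "dr": [0, 0, 0.018]}
    - {"delta_pos": [0.0042, 0.006, 0.141], "dr": [0, 0, 0.018]}
    - {"delta_pos": [0.0042, 0.006, 0.141], "dr": [0, 0, 0.018]}
    - {"delta_pos": [0.0042, 0.006, 0.141], "dr": [0, 0, 0.018]}

```text
time: 16.95
eef_pos: [0.5594, -0.1543, 0.0027]
tcp_rot: [-1.553, -2.731, -0.0]
ft_force: [0.2, -0.2, -0.3]
gripper_width: 0.0601
grasp_force: 0.0
```

step_arm:
  commands:
    - {"delta_pos": [0, 0, 0], "dr": [0, 0, 0]}
    - {"delta_pos": [0, 0, 0], "dr": [0, 0, 0]}
    - {"delta_pos": [0, 0, 0], "dr": [0, 0, 0]}
    - {"delta_pos": [0, 0, 0], "dr": [0, 0, 0]}
    - {"delta_pos": [0, 0, 0], "dr": [0, 0, 0]}
  hand: 0

```text
time: 17.45
eef_pos: [0.5596, -0.1545, 0.0028]
tcp_rot: [1.554, 2.73, 0.0]
ft_force: [-0.6, 1.5, 6.2]
gripper_width: 0.042
grasp_force: 15.0
```

step_arm:
  commands:
    - {"delta_pos": [0, 0, -0.03], "dr": [0, 0, 0]}
    - {"delta_pos": [0, 0, -0.07], "dr": [0, 0, 0]}
    - {"delta_pos": [0, 0, -0.12], "dr": [0, 0, 0]}
    - {"delta_pos": [0, 0, -0.121], "dr": [0, 0, 0]}
    - {"delta_pos": [0, 0, -0.121], "dr": [0, 0, 0]}

```text
time: 17.95
eef_pos: [0.5599, -0.1547, 0.1001]
tcp_rot: [1.553, 2.729, 0.0]
ft_force: [0.6, 0.9, -1.2]
gripper_width: 0.0418
grasp_force: 15.0
```

```bash
python3 - <<'E'
from chk import *
b=cur(); print(psi(b[1]))
b=move(b,(533,378.7,90,170.4))
E
```

```text
120.71085439928346
  d 0.0437 0.0231 0.0009  r 0.001 0.001 -0.031
  d 0.0875 0.0462 0.0018  r 0.001 0.001 -0.061
  d 0.1312 0.0692 0.0027  r 0.0 0.001 -0.092
  d 0.1749 0.0923 0.0036  r 0.0 0.001 -0.123
  d 0.1968 0.1039 0.004  r 0.0 0.001 -0.138
   {} ^^
  d 0.0353 0.0346 0.0009  r 0.0 0.0 -0.031
  d 0.0707 0.0692 0.0019  r 0.0 0.0 -0.061
  d 0.106 0.1038 0.0028  r 0.0 0.0 -0.092
  d 0.1414 0.1384 0.0037  r 0.0 0.0 -0.123
  d 0.159 0.1557 0.0042  r 0.0 0.0 -0.138
   {} ^^
  d 0.024 0.0432 0.0009  r 0.0 0.0 -0.031
  d 0.048 0.0865 0.0019  r 0.0 0.0 -0.061
  d 0.072 0.1297 0.0028  r 0.0 0.0 -0.092
  d 0.096 0.1729 0.0037  r 0.0 0.0 -0.123
  d 0.1081 0.1945 0.0042  r 0.0 0.0 -0.138
   {} ^^
```

step_arm:
  commands:
    - {"delta_pos": [0.0437, 0.023, 0], "dr": [0, 0, -0.031]}
    - {"delta_pos": [0.0875, 0.0462, 0], "dr": [0, 0, -0.061]}
    - {"delta_pos": [0.1312, 0.0692, 0], "dr": [0, 0, -0.092]}
    - {"delta_pos": [0.175, 0.0923, 0], "dr": [0, 0, -0.123]}
    - {"delta_pos": [0.197, 0.104, 0], "dr": [0, 0, -0.138]}

```text
time: 18.45
eef_pos: [0.549, 0.0262, 0.0979]
tcp_rot: [-1.137, -2.926, 0.001]
ft_force: [-0.9, -0.9, 0.1]
gripper_width: 0.0421
grasp_force: 15.0
```

step_arm:
  commands:
    - {"delta_pos": [0.0353, 0.0346, 0], "dr": [0, 0, -0.031]}
    - {"delta_pos": [0.0707, 0.0692, 0], "dr": [0, 0, -0.061]}
    - {"delta_pos": [0.106, 0.1038, 0], "dr": [0, 0, -0.092]}
    - {"delta_pos": [0.1414, 0.1384, 0], "dr": [0, 0, -0.123]}
    - {"delta_pos": [0.159, 0.1557, 0], "dr": [0, 0, -0.138]}

```text
time: 18.95
eef_pos: [0.5403, 0.2039, 0.0978]
tcp_rot: [-0.704, -3.06, 0.001]
ft_force: [0.0, -0.9, -0.8]
gripper_width: 0.0421
grasp_force: 15.0
```

step_arm:
  commands:
    - {"delta_pos": [0.024, 0.0432, 0], "dr": [0, 0, -0.031]}
    - {"delta_pos": [0.048, 0.0865, 0], "dr": [0, 0, -0.061]}
    - {"delta_pos": [0.072, 0.13, 0], "dr": [0, 0, -0.092]}
    - {"delta_pos": [0.096, 0.173, 0], "dr": [0, 0, -0.123]}
    - {"delta_pos": [0.108, 0.1945, 0], "dr": [0, 0, -0.138]}

```text
time: 19.45
eef_pos: [0.5314, 0.3816, 0.0977]
tcp_rot: [-0.256, -3.129, 0.001]
ft_force: [0.5, 0.1, -0.3]
gripper_width: 0.042
grasp_force: 15.0
```

```bash
python3 - <<'E'
from chk import *
b=cur(); print(b[0],psi(b[1]),sense()["gripper_width"]); d=(533,378.7); a=170.4
b=call(b,[(*d,55,a),(*d,30,a),(*d,16,a),(*d,10,a)])
b=(np.array([*d,110])/1000,b[1])
b=move(b,(447.5,5,130,105))
E
```

```text
[0.53143215 0.38155656 0.09767159] 170.63175355942823 0.041996011154805515
  d -0.0026 -0.0032 0.0533  r 0.0 -0.001 0.002
  d -0.0026 -0.0031 0.0846  r 0.0 -0.001 0.002
  d -0.0027 -0.0031 0.1021  r 0.0 -0.001 0.002
  d -0.0027 -0.0031 0.1096  r 0.0 -0.001 0.002
  d -0.0027 -0.0031 0.1096  r 0.0 -0.001 0.002
   {} ^^
  d 0.0031 -0.0532 -0.0028  r 0.0 0.0 0.061
  d 0.0061 -0.1063 -0.0056  r 0.0 0.0 0.121
  d 0.0092 -0.1595 -0.0083  r 0.0 0.0 0.182
  d 0.0122 -0.2126 -0.0111  r 0.0 0.0 0.242
  d 0.0137 -0.2392 -0.0125  r 0.0 0.0 0.273
   {} ^^
  d -0.0261 -0.0464 -0.0028  r 0.0 0.0 0.061
  d -0.0523 -0.0928 -0.0056  r 0.0 0.0 0.121
  d -0.0784 -0.1391 -0.0083  r 0.0 0.0 0.182
  d -0.1046 -0.1855 -0.0111  r 0.0 0.0 0.242
  d -0.1177 -0.2087 -0.0125  r 0.0 0.0 0.272
   {} ^^
```

step_arm:
  commands:
    - {"delta_pos": [-0.0026, -0.0031, 0.05], "dr": [0, 0, 0.002]}
    - {"delta_pos": [-0.0026, -0.0031, 0.085], "dr": [0, 0, 0.002]}
    - {"delta_pos": [-0.0026, -0.0031, 0.102], "dr": [0, 0, 0.002]}
    - {"delta_pos": [-0.0026, -0.0031, 0.1095], "dr": [0, 0, 0.002]}
    - {"delta_pos": [-0.0026, -0.0031, 0.1095], "dr": [0, 0, 0.002]}

```text
time: 19.95
eef_pos: [0.5342, 0.3758, 0.0114]
tcp_rot: [-0.27, -3.129, 0.001]
ft_force: [0.4, -0.2, 0.0]
gripper_width: 0.0418
grasp_force: 15.0
```

step_arm:
  commands:
    - {"delta_pos": [0, 0, 0], "dr": [0, 0, 0]}
    - {"delta_pos": [0, 0, 0], "dr": [0, 0, 0]}
    - {"delta_pos": [0, 0, 0], "dr": [0, 0, 0]}
    - {"delta_pos": [0, 0, -0.05], "dr": [0, 0, 0]}
    - {"delta_pos": [0, 0, -0.11], "dr": [0, 0, 0]}
  hand: 0.6

```text
time: 20.45
eef_pos: [0.5331, 0.3756, 0.0996]
tcp_rot: [-0.27, -3.127, 0.003]
ft_force: [0.9, 0.3, 0.5]
gripper_width: 0.0546
grasp_force: 0.0
```

step_arm:
  commands:
    - {"delta_pos": [0.003, -0.0532, -0.02], "dr": [0, 0, 0.061]}
    - {"delta_pos": [0.006, -0.1063, -0.03], "dr": [0, 0, 0.121]}
    - {"delta_pos": [0.009, -0.1595, -0.04], "dr": [0, 0, 0.182]}
    - {"delta_pos": [0.0122, -0.2126, -0.04], "dr": [0, 0, 0.242]}
    - {"delta_pos": [0.0137, -0.239, -0.04], "dr": [0, 0, 0.273]}

```text
time: 20.95
eef_pos: [0.4898, 0.1872, 0.1326]
tcp_rot: [1.15, 2.923, -0.0]
ft_force: [0.1, 0.1, 0.5]
gripper_width: 0.0546
grasp_force: 0.0
```

step_arm:
  commands:
    - {"delta_pos": [-0.026, -0.0464, 0], "dr": [0, 0, 0.061]}
    - {"delta_pos": [-0.0523, -0.0928, 0], "dr": [0, 0, 0.121]}
    - {"delta_pos": [-0.0784, -0.139, 0], "dr": [0, 0, 0.182]}
    - {"delta_pos": [-0.1046, -0.1855, 0], "dr": [0, 0, 0.242]}
    - {"delta_pos": [-0.1177, -0.2087, 0], "dr": [0, 0, 0.272]}

```text
time: 21.45
eef_pos: [0.4462, 0.0006, 0.1323]
tcp_rot: [1.925, 2.481, 0.0]
ft_force: [-0.2, 1.7, 0.5]
gripper_width: 0.0546
grasp_force: 0.0
```

```bash
python3 - <<'E'
from chk import *
b=cur(); print(b[0],psi(b[1]),sense()["time"]); s=wrist("w7")
w=cloud(s); g=w[(abs(w[...,0]-.447)<.08)&(abs(w[...,1]-.005)<.12)&(w[...,2]>.017)&(w[...,2]<.03)]
vx,vy,x,y=cv2.fitLine((g[:,:2]*1000).astype(np.float32),cv2.DIST_HUBER,0,.01,.01).ravel()
t=(g[:,:2]*1000-[x,y])@[vx,vy]; n=(g[:,:2]*1000-[x,y])@[-vy,vx]
print("gouge",vx,vy,x,y,np.degrees(np.arctan2(vy,vx)),t.min(),t.max(),len(g),np.percentile(g[:,2],90))
for a in range(int(t.min()),int(t.max()),5):
    k=(t>=a)&(t<a+5)
    if k.sum(): print(a,[round(float(v),1) for v in(n[k].min(),n[k].max(),g[k][:,2].max()*1000)],(np.array([x,y])+a*np.array([vx,vy])).round(1))
from plant import snapshot
s=snapshot("scene"); cv2.imwrite("pics/s3.png",cv2.resize(s["pixels"][120:320,200:420,::-1],None,fx=3,fy=3))
E
```

```text
[0.44623046 0.00063721 0.13232814] 104.38231611375679 21.45
gouge 0.25844562 -0.9660258 451.6063 -14.410248 -75.02215 -92.25044450724566 55.52060842635399 1450 0.022432449658358992
-52 [-8.0, 6.9, 22.1] [438.2  35.8]
-47 [-9.1, 9.1, 22.6] [439.5  31. ]
-42 [-8.1, 8.0, 22.2] [440.8  26.2]
-37 [-8.2, 8.0, 21.9] [442.   21.3]
-32 [-8.3, 8.0, 22.3] [443.3  16.5]
-27 [-8.3, 8.0, 22.6] [444.6  11.7]
-22 [-7.3, 7.9, 22.4] [445.9   6.8]
-17 [-9.6, 9.1, 23.1] [447.2   2. ]
-12 [-9.7, 10.2, 24.0] [448.5  -2.8]
-7 [-9.8, 10.2, 24.0] [449.8  -7.6]
-2 [-9.8, 9.1, 24.5] [451.1 -12.5]
3 [-9.9, 9.1, 23.7] [452.4 -17.3]
8 [-10.0, 10.2, 23.6] [453.7 -22.1]
13 [-8.9, 9.1, 24.2] [455. -27.]
18 [-9.0, 10.2, 23.6] [456.3 -31.8]
23 [-9.1, 9.1, 23.3] [457.6 -36.6]
28 [-10.3, 9.1, 23.4] [458.8 -41.5]
33 [-10.3, 10.2, 23.4] [460.1 -46.3]
38 [-10.4, 10.2, 24.0] [461.4 -51.1]
43 [-8.2, 10.2, 23.2] [462.7 -55.9]
48 [-8.3, 7.9, 22.5] [464.  -60.8]
53 [-6.0, 7.9, 21.6] [465.3 -65.6]
```

View pics/w7.png

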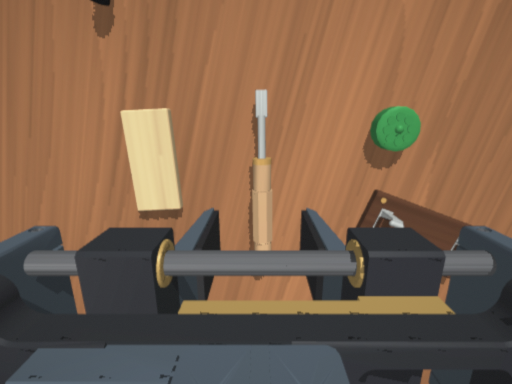

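View pics/s3.png

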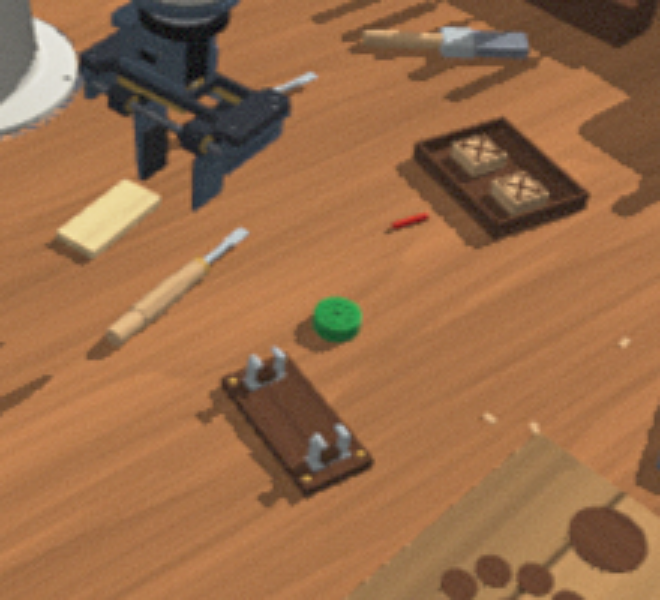

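Both blocks lie flat and apart in the tray, at crop pixels (478,155) and (520,193). The pale gouge is below the gripper, along the tool's x axis. Before grasping it I'll hover the wrist camera over the rail to fix the rail's pose.

```bash
python3 - <<'E'
from chk import *
b=cur()
b=move(b,(685,-15,160,173.7))
E
```

```text
d -0.0104 0.0315 -0.0038  r 0.0 0.0 -0.064
  d -0.0208 0.063 -0.0076  r 0.0 0.0 -0.128
  d -0.0312 0.0945 -0.0114  r 0.0 0.0 -0.192
  d -0.0416 0.126 -0.0153  r 0.0 0.0 -0.256
  d -0.0468 0.1418 -0.0172  r 0.0 0.0 -0.288
   {} ^^
  d -0.0265 0.02 -0.0038  r 0.0 0.0 -0.064
  d -0.0529 0.04 -0.0077  r 0.0 0.0 -0.128
  d -0.0794 0.06 -0.0115  r 0.0 0.0 -0.192
  d -0.1058 0.08 -0.0154  r 0.0 0.0 -0.256
  d -0.1191 0.0901 -0.0173  r 0.0 0.0 -0.288
   {} ^^
```

step_arm:
  commands:
    - {"delta_pos": [-0.0104, 0.0315, -0.004], "dr": [0, 0, -0.064]}
    - {"delta_pos": [-0.0208, 0.063, -0.008], "dr": [0, 0, -0.128]}
    - {"delta_pos": [-0.0312, 0.0945, -0.0115], "dr": [0, 0, -0.192]}
    - {"delta_pos": [-0.0416, 0.126, -0.0155], "dr": [0, 0, -0.256]}
    - {"delta_pos": [-0.0468, 0.1418, -0.017], "dr": [0, 0, -0.288]}

```text
time: 22.05
eef_pos: [0.5688, -0.0036, 0.1461]
tcp_rot: [1.081, 2.947, 0.001]
ft_force: [0.5, 0.6, 0.5]
gripper_width: 0.0549
grasp_force: 0.0
```

step_arm:
  commands:
    - {"delta_pos": [-0.0265, 0.02, -0.004], "dr": [0, 0, -0.064]}
    - {"delta_pos": [-0.053, 0.04, -0.008], "dr": [0, 0, -0.128]}
    - {"delta_pos": [-0.0794, 0.06, -0.0115], "dr": [0, 0, -0.192]}
    - {"delta_pos": [-0.1058, 0.08, -0.0155], "dr": [0, 0, -0.256]}
    - {"delta_pos": [-0.119, 0.09, -0.017], "dr": [0, 0, -0.288]}

```text
time: 22.55
eef_pos: [0.6876, -0.0108, 0.1596]
tcp_rot: [0.157, 3.136, 0.0]
ft_force: [-1.1, 0.1, 0.2]
gripper_width: 0.0546
grasp_force: 0.0
```

step_arm:
  commands:
    - {"delta_pos": [0, 0, 0], "dr": [0, 0, 0]}
    - {"delta_pos": [0, 0, 0], "dr": [0, 0, 0]}
    - {"delta_pos": [0, 0, 0], "dr": [0, 0, 0]}
    - {"delta_pos": [0, 0, 0], "dr": [0, 0, 0]}
    - {"delta_pos": [0, 0, 0], "dr": [0, 0, 0]}

```text
time: 23.05
eef_pos: [0.685, -0.0116, 0.1591]
tcp_rot: [-0.169, -3.137, -0.0]
ft_force: [0.9, -0.2, 0.2]
gripper_width: 0.0546
grasp_force: 0.0
```

```bash
python3 - <<'E'
from chk import *
s=wrist("w8"); b=cur(); print(b[0],psi(b[1]),sense()["time"])
w=cloud(s); near=np.hypot(w[...,0]-.64,w[...,1]+.0095)<.09
m=near&(w[...,2]>.008)&(w[...,2]<.06); q=(w[m][:,:2]*1000).astype(np.float32); print("board",cv2.minAreaRect(q),len(q))
m=near&(w[...,2]>.034)&(w[...,2]<.06)
k,L,st,_=cv2.connectedComponentsWithStats(m.astype(np.uint8))
for i in range(1,k):
    if st[i,4]>8: p=w[L==i]*1000; print("jaw",p.mean(0).round(1),p.min(0).round(1),p.max(0).round(1),st[i,4])
E
```

```text
[ 0.68509416 -0.01159888  0.15912968] 173.85224951569091 23.1
board ((639.0521240234375, -11.433074951171875), (70.11808013916016, 138.95901489257812), 83.9431381225586) 7209
jaw [588.9 -18.   40.8] [581.  -22.5  36.7] [596.5 -13.9  44.1] 117
jaw [591.3   5.4  41. ] [583.5   1.9  37.5] [598.9   9.2  43.3] 106
jaw [687.3 -28.5  40.8] [680.6 -32.8  34.4] [695.5 -24.7  43.5] 87
jaw [689.9  -4.9  40.6] [682.7  -9.3  34.3] [ 6.979e+02 -3.000e-01  4.360e+01] 97
```

View pics/w8.png

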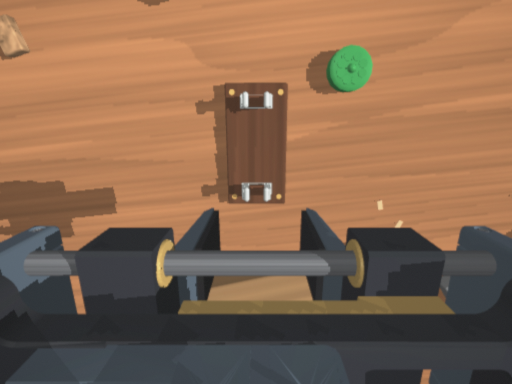

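The rail lies at (256,142), with clip pairs at (256,100) and (256,191). I measure the rail home at about (639.6, -10.8) mm with its axis at -6.1°. Back to the gouge.

```bash
python3 - <<'E'
from chk import *
b=cur()
b=move(b,(456,-27.5,70,105))
E
```

```text
d 0.0314 -0.0056 0.0124  r 0.0 0.0 0.064
  d 0.0628 -0.0112 0.0248  r 0.0 0.0 0.128
  d 0.0942 -0.0168 0.0371  r 0.0 0.0 0.191
  d 0.1256 -0.0224 0.0495  r 0.0 0.0 0.255
  d 0.1413 -0.0252 0.0557  r 0.0 0.0 0.287
   {} ^^
  d 0.0227 -0.0224 0.0124  r 0.0 0.0 0.064
  d 0.0455 -0.0447 0.0248  r 0.0 0.0 0.128
  d 0.0682 -0.0671 0.0371  r 0.0 0.0 0.191
  d 0.0909 -0.0895 0.0495  r 0.0 0.0 0.255
  d 0.1023 -0.1007 0.0557  r 0.0 0.0 0.287
   {} ^^
```

step_arm:
  commands:
    - {"delta_pos": [0.0314, -0.0056, 0], "dr": [0, 0, 0.064]}
    - {"delta_pos": [0.063, -0.011, 0], "dr": [0, 0, 0.128]}
    - {"delta_pos": [0.0942, -0.0168, 0], "dr": [0, 0, 0.191]}
    - {"delta_pos": [0.1256, -0.0224, 0], "dr": [0, 0, 0.255]}
    - {"delta_pos": [0.1413, -0.0252, 0], "dr": [0, 0, 0.287]}

```text
time: 23.6
eef_pos: [0.5686, -0.0197, 0.1591]
tcp_rot: [-1.097, -2.943, 0.0]
ft_force: [-0.1, 0.3, -0.4]
gripper_width: 0.0547
grasp_force: 0.0
```

step_arm:
  commands:
    - {"delta_pos": [0.0227, -0.0224, 0.0248], "dr": [0, 0, 0.064]}
    - {"delta_pos": [0.0455, -0.0447, 0.05], "dr": [0, 0, 0.128]}
    - {"delta_pos": [0.068, -0.067, 0.075], "dr": [0, 0, 0.191]}
    - {"delta_pos": [0.091, -0.0895, 0.1], "dr": [0, 0, 0.255]}
    - {"delta_pos": [0.1023, -0.1007, 0.111], "dr": [0, 0, 0.287]}

```text
time: 24.1
eef_pos: [0.4532, -0.0274, 0.0691]
tcp_rot: [-1.918, -2.485, 0.002]
ft_force: [1.2, 0.3, -0.2]
gripper_width: 0.0546
grasp_force: 0.0
```

step_arm:
  commands:
    - {"delta_pos": [0, 0, 0], "dr": [0, 0, 0]}
    - {"delta_pos": [0, 0, 0], "dr": [0, 0, 0]}
    - {"delta_pos": [0, 0, 0], "dr": [0, 0, 0]}
    - {"delta_pos": [0, 0, 0], "dr": [0, 0, 0]}
    - {"delta_pos": [0, 0, 0], "dr": [0, 0, 0]}

```text
time: 24.6
eef_pos: [0.457, -0.0277, 0.0705]
tcp_rot: [1.911, 2.492, 0.001]
ft_force: [0.3, 0.1, 0.6]
gripper_width: 0.0543
grasp_force: 0.0
```

```bash
python3 - <<'E'
from chk import *
b=cur(); print(b[0],psi(b[1])); c=(456,-27.5); a=105
b=call(b,[(*c,40,a),(*c,15,a),(*c,3,a)])
E
```

```text
[ 0.45701212 -0.027672    0.07048003] 105.03991576488026
  d 0.0006 -0.0012 0.0381  r 0.0 0.0 0.0
  d 0.0006 -0.0012 0.0693  r 0.0 0.0 0.0
  d 0.0006 -0.0012 0.0843  r 0.0 0.0 0.0
  d 0.0006 -0.0012 0.0843  r 0.0 0.0 0.0
  d 0.0006 -0.0012 0.0843  r 0.0 0.0 0.0
   {} ^^
```

step_arm:
  commands:
    - {"delta_pos": [0.0006, -0.001, 0.038], "dr": [0, 0, 0]}
    - {"delta_pos": [0.0006, -0.001, 0.069], "dr": [0, 0, 0]}
    - {"delta_pos": [0.0006, -0.001, 0.084], "dr": [0, 0, 0]}
    - {"delta_pos": [0.0006, -0.001, 0.084], "dr": [0, 0, 0]}
    - {"delta_pos": [0.0006, -0.001, 0.084], "dr": [0, 0, 0]}

```text
time: 25.1
eef_pos: [0.4556, -0.0274, 0.0032]
tcp_rot: [-1.912, -2.492, 0.0]
ft_force: [0.6, -0.8, 1.5]
gripper_width: 0.0547
grasp_force: 0.0
```

step_arm:
  commands:
    - {"delta_pos": [0, 0, 0], "dr": [0, 0, 0]}
    - {"delta_pos": [0, 0, 0], "dr": [0, 0, 0]}
    - {"delta_pos": [0, 0, 0], "dr": [0, 0, 0]}
    - {"delta_pos": [0, 0, 0], "dr": [0, 0, 0]}
    - {"delta_pos": [0, 0, 0], "dr": [0, 0, 0]}
  hand: 0
  force: 45

```text
time: 25.6
eef_pos: [0.4556, -0.0274, 0.0032]
tcp_rot: [1.912, 2.492, 0.0]
ft_force: [-0.3, 0.1, 6.4]
gripper_width: 0.0214
grasp_force: 45.0
```

step_arm:
  commands:
    - {"delta_pos": [0, 0, -0.03], "dr": [0, 0, 0]}
    - {"delta_pos": [0, 0, -0.07], "dr": [0, 0, 0]}
    - {"delta_pos": [0, 0, -0.12], "dr": [0, 0, 0]}
    - {"delta_pos": [0, 0, -0.121], "dr": [0, 0, 0]}
    - {"delta_pos": [0, 0, -0.121], "dr": [0, 0, 0]}

```text
time: 26.1
eef_pos: [0.4558, -0.0275, 0.1004]
tcp_rot: [1.912, 2.491, 0.001]
ft_force: [-0.4, 0.1, -1.7]
gripper_width: 0.0215
grasp_force: 45.0
```

```bash
python3 - <<'E'
from chk import *
b=cur(); print(b[0],psi(b[1]))
s=wrist("w9")
w=cloud(s); P=(w-b[0])@b[1].as_matrix()*1000  # tool frame
m=(abs(P[...,1])<25)&(P[...,2]>-35)&(P[...,2]<15)&(P[...,0]>20)&(P[...,0]<160)
p=P[m]; 
for a in range(20,150,5):
    k=p[(p[:,0]>=a)&(p[:,0]<a+5)]
    if len(k): print(a,np.r_[k[:,1].min(),k[:,1].max(),k[:,2].min(),np.median(k[:,1])].round(1))
b=move(b,(639.6,-10.8,75,173.9))
E
```

```text
[ 0.45579181 -0.02746984  0.10040706] 104.99537237969855
20 [-12.    9.6 -20.2  -0.9]
25 [-12.1   9.7 -20.3  -0.9]
30 [-10.8   8.5 -19.2  -1.5]
35 [-10.7   8.3 -19.   -1.5]
40 [-10.6   8.2 -19.   -0.9]
45 [-11.3   8.2 -19.3  -1.5]
50 [-11.2   8.7 -18.7  -1.5]
55 [-11.1   8.7 -19.1  -0.9]
60 [-10.9   8.5 -19.8  -1.5]
65 [ -5.1   2.6 -13.2  -1.2]
70 [ -5.    2.6 -13.4  -1.2]
75 [ -5.    2.5 -13.4  -1.2]
80 [ -5.    2.5 -13.5  -1.2]
85 [ -4.9   2.5 -13.1  -1. ]
90 [ -4.9   2.4 -13.4  -1. ]
95 [ -4.9   2.4 -13.5  -1.5]
100 [ -4.8   2.4 -13.9  -1.5]
105 [ -7.    4.5 -13.4  -1.5]
110 [ -6.9   4.5 -11.1  -1.2]
115 [ -6.9   4.4 -11.3  -1.2]
120 [ -6.9   4.4 -11.3  -1.5]
125 [ -6.8   4.3 -11.6  -1. ]
130 [ -7.3   4.3 -11.3  -1.3]
  d -0.0044 0.0253 0.0036  r 0.001 0.0 -0.064
  d -0.0087 0.0505 0.0072  r 0.001 0.001 -0.128
  d -0.0131 0.0758 0.0107  r 0.001 0.001 -0.191
  d -0.0175 0.101 0.0143  r 0.001 0.001 -0.255
  d -0.0196 0.1136 0.0161  r 0.001 0.001 -0.287
   {} ^^
  d -0.0179 0.0184 0.0035  r 0.0 0.0 -0.064
  d -0.0358 0.0367 0.0071  r 0.0 0.0 -0.128
  d -0.0537 0.0551 0.0106  r 0.0 0.0 -0.191
  d -0.0716 0.0734 0.0141  r 0.0 0.0 -0.255
  d -0.0805 0.0826 0.0159  r 0.0 0.0 -0.287
   {} ^^
```

View pics/w9.png

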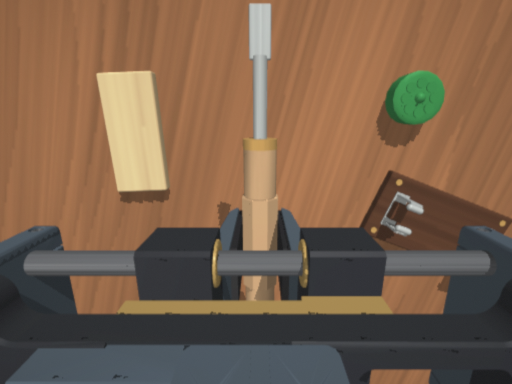

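The gouge is held square, with the octagon's end at tool x = 30 mm and the tip at about 135 mm, so its origin is at the TCP. The known centring of the grasp shows a -1.2 mm wrist bias across the tool. I correct the rail home to (639.6, -10.2).

step_arm:
  commands:
    - {"delta_pos": [-0.0044, 0.0253, 0], "dr": [0, 0, -0.064]}
    - {"delta_pos": [-0.0087, 0.0505, 0], "dr": [0, 0, -0.128]}
    - {"delta_pos": [-0.0131, 0.0758, 0], "dr": [0, 0, -0.191]}
    - {"delta_pos": [-0.0175, 0.101, 0], "dr": [0, 0, -0.255]}
    - {"delta_pos": [-0.0196, 0.1136, 0], "dr": [0, 0, -0.287]}

```text
time: 26.65
eef_pos: [0.548, -0.0189, 0.0981]
tcp_rot: [-1.08, -2.948, 0.001]
ft_force: [0.5, -0.3, -0.8]
gripper_width: 0.0217
grasp_force: 45.0
```

step_arm:
  commands:
    - {"delta_pos": [-0.018, 0.0184, 0], "dr": [0, 0, -0.064]}
    - {"delta_pos": [-0.0358, 0.0367, 0], "dr": [0, 0, -0.128]}
    - {"delta_pos": [-0.0537, 0.055, 0], "dr": [0, 0, -0.191]}
    - {"delta_pos": [-0.0716, 0.0734, 0], "dr": [0, 0, -0.255]}
    - {"delta_pos": [-0.0805, 0.0826, 0], "dr": [0, 0, -0.287]}

```text
time: 27.15
eef_pos: [0.6398, -0.0105, 0.0976]
tcp_rot: [-0.159, -3.135, -0.0]
ft_force: [-0.2, 0.2, -1.0]
gripper_width: 0.0216
grasp_force: 45.0
```

step_arm:
  commands:
    - {"delta_pos": [0, 0, 0], "dr": [0, 0, 0]}
    - {"delta_pos": [0, 0, 0], "dr": [0, 0, 0]}
    - {"delta_pos": [0, 0, 0], "dr": [0, 0, 0]}
    - {"delta_pos": [0, 0, 0], "dr": [0, 0, 0]}
    - {"delta_pos": [0, 0, 0], "dr": [0, 0, 0]}

```text
time: 27.65
eef_pos: [0.6387, -0.0107, 0.0998]
tcp_rot: [-0.169, -3.137, -0.0]
ft_force: [-0.0, 0.3, -0.4]
gripper_width: 0.0213
grasp_force: 45.0
```

```bash
python3 - <<'E'
from chk import *
b=cur(); print(b[0],psi(b[1]))
c=(639.6,-10.2);a=173.9
b=call(b,[(*c,90,a),(*c,75,a),(*c,60,a),(*c,45,a)])
E
```

```text
[ 0.63873908 -0.01074663  0.09978931] 173.83204565352167
  d -0.001 0.0008 0.0122  r 0.0 0.0 -0.001
  d -0.001 0.0008 0.031  r 0.0 0.0 -0.001
  d -0.001 0.0008 0.0497  r 0.0 0.0 -0.001
  d -0.001 0.0008 0.0685  r 0.0 0.0 -0.001
  d -0.001 0.0008 0.0685  r 0.0 0.0 -0.001
   {} ^^
```

step_arm:
  commands:
    - {"delta_pos": [-0.001, 0.0008, 0.012], "dr": [0, 0, 0]}
    - {"delta_pos": [-0.001, 0.0008, 0.031], "dr": [0, 0, 0]}
    - {"delta_pos": [-0.001, 0.0008, 0.05], "dr": [0, 0, 0]}
    - {"delta_pos": [-0.001, 0.0008, 0.068], "dr": [0, 0, 0]}
    - {"delta_pos": [-0.001, 0.0008, 0.068], "dr": [0, 0, 0]}

```text
time: 28.15
eef_pos: [0.6386, -0.01, 0.0431]
tcp_rot: [-0.168, -3.134, -0.0]
ft_force: [-0.1, 0.5, -0.7]
gripper_width: 0.0214
grasp_force: 45.0
```

step_arm:
  commands:
    - {"delta_pos": [0, 0, 0.002], "dr": [0, 0, 0]}
    - {"delta_pos": [0, 0, 0.004], "dr": [0, 0, 0]}
    - {"delta_pos": [0, 0, 0.006], "dr": [0, 0, 0]}
    - {"delta_pos": [0, 0, 0.008], "dr": [0, 0, 0]}
    - {"delta_pos": [0, 0, 0.009], "dr": [0, 0, 0]}

```text
time: 28.65
eef_pos: [0.6403, -0.0104, 0.0386]
tcp_rot: [0.168, 3.136, -0.001]
ft_force: [-1.9, -3.9, 9.0]
gripper_width: 0.0211
grasp_force: 45.0
```

step_arm:
  commands:
    - {"delta_pos": [0, 0, 0.001], "dr": [0, 0, 0]}
    - {"delta_pos": [0, 0, 0.002], "dr": [0, 0, 0]}
    - {"delta_pos": [0, 0, 0.003], "dr": [0, 0, 0]}
    - {"delta_pos": [0, 0, 0.004], "dr": [0, 0, 0]}
    - {"delta_pos": [0, 0, 0.004], "dr": [0, 0, 0]}

```text
time: 29.15
eef_pos: [0.6409, -0.0106, 0.0364]
tcp_rot: [0.168, 3.135, -0.001]
ft_force: [-2.3, -2.3, 14.7]
gripper_width: 0.0216
grasp_force: 45.0
```

step_arm:
  commands:
    - {"delta_pos": [0, 0, 0.001], "dr": [0, 0, 0]}
    - {"delta_pos": [0, 0, 0.002], "dr": [0, 0, 0]}
    - {"delta_pos": [0, 0, 0.003], "dr": [0, 0, 0]}
    - {"delta_pos": [0, 0, 0.004], "dr": [0, 0, 0]}
    - {"delta_pos": [0, 0, 0.004], "dr": [0, 0, 0]}

```text
time: 29.65
eef_pos: [0.6414, -0.0106, 0.0333]
tcp_rot: [0.168, 3.134, -0.001]
ft_force: [-1.1, -2.0, 14.1]
gripper_width: 0.0214
grasp_force: 45.0
```

step_arm:
  commands:
    - {"delta_pos": [0, 0, 0.001], "dr": [0, 0, 0]}
    - {"delta_pos": [0, 0, 0.002], "dr": [0, 0, 0]}
    - {"delta_pos": [0, 0, 0.003], "dr": [0, 0, 0]}
    - {"delta_pos": [0, 0, 0.003], "dr": [0, 0, 0]}
    - {"delta_pos": [0, 0, 0.003], "dr": [0, 0, 0]}

```text
time: 30.15
eef_pos: [0.6414, -0.0107, 0.0305]
tcp_rot: [0.168, 3.134, -0.001]
ft_force: [1.5, -2.9, 9.7]
gripper_width: 0.0218
grasp_force: 45.0
```

step_arm:
  commands:
    - {"delta_pos": [0, 0, 0.002], "dr": [0, 0, 0]}
    - {"delta_pos": [0, 0, 0.004], "dr": [0, 0, 0]}
    - {"delta_pos": [0, 0, 0.006], "dr": [0, 0, 0]}
    - {"delta_pos": [0, 0, 0.008], "dr": [0, 0, 0]}
    - {"delta_pos": [0, 0, 0.008], "dr": [0, 0, 0]}

```text
time: 30.65
eef_pos: [0.6403, -0.0105, 0.024]
tcp_rot: [0.168, 3.136, -0.001]
ft_force: [-4.3, -4.4, 17.8]
gripper_width: 0.0212
grasp_force: 45.0
```

step_arm:
  commands:
    - {"delta_pos": [0, 0, 0.001], "dr": [0, 0, 0]}
    - {"delta_pos": [0, 0, 0.002], "dr": [0, 0, 0]}
    - {"delta_pos": [0, 0, 0.002], "dr": [0, 0, 0]}
    - {"delta_pos": [0, 0, 0.002], "dr": [0, 0, 0]}
    - {"delta_pos": [0, 0, 0.002], "dr": [0, 0, 0]}

```text
time: 31.15
eef_pos: [0.6404, -0.0105, 0.0238]
tcp_rot: [0.168, 3.135, -0.001]
ft_force: [-9.5, -3.9, 40.8]
gripper_width: 0.0215
grasp_force: 45.0
```

```bash
python3 - <<'E'
from chk import *
from plant import snapshot
b=cur(); print(b[0],psi(b[1]),sense()["ft_force"])
S=snapshot("scene"); w=cloud(S)
g=(abs(w[...,0]-.64)<.14)&(abs(w[...,1]+.01)<.05)&(w[...,2]>.02)&(w[...,2]<.06)
u=np.array([np.cos(np.radians(-6.1)),np.sin(np.radians(-6.1))])
t=(w[...,:2]*1000-[639.6,-10.2])@u; n=(w[...,:2]*1000-[639.6,-10.2])@np.array([-u[1],u[0]])
for lo,hi in((-135,-70),(-44,-32),(32,40),(40,44),(57,64)):
    k=g&(t>lo)&(t<hi)&(abs(n)<14)
    if k.sum(): print(lo,hi,k.sum(),np.percentile(w[k][:,2]*1000,[50,90,98]).round(1),t[k].min().round(1),t[k].max().round(1))
cv2.imwrite("pics/s4.png",cv2.resize(S["pixels"][190:310,230:380,::-1],None,fx=4,fy=4))
E
```

```text
[ 0.64044781 -0.01053121  0.02380027] 173.880523598738 [-9.51119487 -3.92465771 40.78575265]
-135 -70 10 [34.6 36.2 36.3] -133.6 -118.1
32 40 18 [39.8 43.  43.4] 32.5 39.1
40 44 9 [41.8 44.  44.1] 40.1 43.7
57 64 24 [39.  42.5 43.3] 57.0 63.9
```

View pics/s4.png

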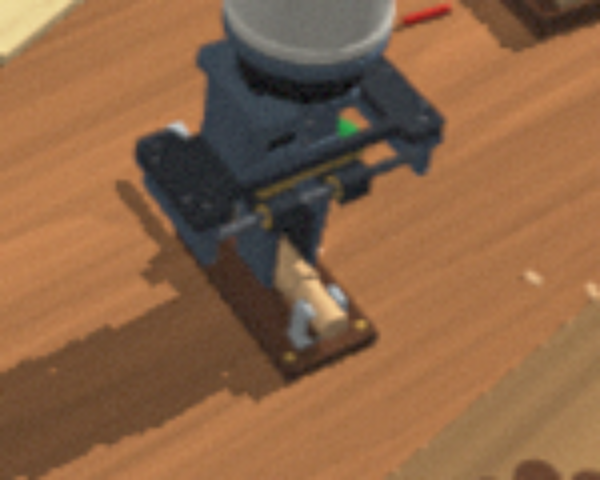

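The gouge sits in the near clip at (320,310). It stopped hard at TCP z = 24 mm, which is home. I unload, release and rise.

step_arm:
  commands:
    - {"delta_pos": [0, 0, -0.0015], "dr": [0, 0, 0]}
    - {"delta_pos": [0, 0, -0.003], "dr": [0, 0, 0]}
    - {"delta_pos": [0, 0, -0.003], "dr": [0, 0, 0]}
    - {"delta_pos": [0, 0, -0.003], "dr": [0, 0, 0]}
    - {"delta_pos": [0, 0, -0.003], "dr": [0, 0, 0]}

```text
time: 31.7
eef_pos: [0.6403, -0.0104, 0.0241]
tcp_rot: [0.168, 3.137, -0.001]
ft_force: [-0.4, -5.0, 9.6]
gripper_width: 0.0215
grasp_force: 45.0
```

step_arm:
  commands:
    - {"delta_pos": [0, 0, 0], "dr": [0, 0, 0]}
    - {"delta_pos": [0, 0, 0], "dr": [0, 0, 0]}
    - {"delta_pos": [0, 0, 0], "dr": [0, 0, 0]}
    - {"delta_pos": [0, 0, 0], "dr": [0, 0, 0]}
    - {"delta_pos": [0, 0, 0], "dr": [0, 0, 0]}
  hand: 0.5

```text
time: 32.2
eef_pos: [0.6399, -0.01, 0.0236]
tcp_rot: [-0.168, -3.137, -0.0]
ft_force: [0.5, 0.2, 0.7]
gripper_width: 0.0458
grasp_force: 0.0
```

step_arm:
  commands:
    - {"delta_pos": [0, 0, -0.03], "dr": [0, 0, 0]}
    - {"delta_pos": [0, 0, -0.08], "dr": [0, 0, 0]}
    - {"delta_pos": [0, 0, -0.13], "dr": [0, 0, 0]}
    - {"delta_pos": [0, 0, -0.17], "dr": [0, 0, 0]}
    - {"delta_pos": [0, 0, -0.17], "dr": [0, 0, 0]}

```text
time: 32.7
eef_pos: [0.6423, -0.0103, 0.1645]
tcp_rot: [0.167, 3.13, -0.001]
ft_force: [-0.5, 0.5, -0.3]
gripper_width: 0.0456
grasp_force: 0.0
```

step_arm:
  commands:
    - {"delta_pos": [-0.05, 0, 0], "dr": [0, 0, 0]}
    - {"delta_pos": [-0.06, 0, 0], "dr": [0, 0, 0]}
    - {"delta_pos": [-0.06, 0, 0], "dr": [0, 0, 0]}
    - {"delta_pos": [-0.06, 0, 0], "dr": [0, 0, 0]}
    - {"delta_pos": [-0.06, 0, 0], "dr": [0, 0, 0]}

```text
time: 33.2
eef_pos: [0.6867, -0.0151, 0.1594]
tcp_rot: [-0.168, -3.136, -0.0]
ft_force: [0.1, 1.1, -0.2]
gripper_width: 0.0453
grasp_force: 0.0
```

```bash
python3 - <<'E'
from chk import *
from plant import snapshot
b=cur(); print(b[0],sense()["ft_force"])
s=wrist("w10"); u=np.array([np.cos(np.radians(-6.1)),np.sin(np.radians(-6.1))])
for S in (s,snapshot("side")):
    w=cloud(S); t=(w[...,:2]*1000-[639.6,-10.2])@u; n=(w[...,:2]*1000-[639.6,-10.2])@np.array([-u[1],u[0]])
    for a in range(-140,80,10):
        k=(t>a)&(t<=a+10)&(abs(n)<13)&(w[...,2]>.025)&(w[...,2]<.08)
        if k.sum()>3: print(a,k.sum(),(np.percentile(w[k][:,2],95)*1000).round(1),"n",n[k].min().round(1),n[k].max().round(1))
S=snapshot("scene"); cv2.imwrite("pics/s5.png",cv2.resize(S["pixels"][120:340,90:420,::-1],None,fx=2.4,fy=2.4))
E
```

```text
[ 0.68671489 -0.01511449  0.1593884 ] [ 0.09281718  1.12074912 -0.1586227 ]
-140 49 34.3 n -6.7 4.8
-130 152 34.8 n -6.8 4.9
-120 149 34.9 n -6.8 5.0
-110 109 36.9 n -6.9 5.0
-100 89 37.2 n -3.9 3.1
-90 88 37.0 n -4.0 3.1
-80 78 36.9 n -4.0 3.1
-70 122 43.0 n -10.1 8.3
-60 239 42.9 n -13.0 12.2
-50 256 42.8 n -12.2 12.3
-40 190 42.5 n -10.5 8.6
-30 208 43.9 n -11.5 9.6
-20 200 44.2 n -11.6 9.7
-10 198 43.9 n -11.7 9.8
0 200 44.0 n -11.8 9.9
10 188 43.9 n -11.9 10.0
20 180 43.8 n -10.9 10.1
30 150 42.9 n -10.9 10.1
40 197 42.7 n -12.0 12.9
50 177 42.5 n -12.1 12.4
60 79 42.4 n -10.2 8.2
-140 5 35.7 n -6.4 7.1
-130 13 35.6 n -4.8 6.2
-120 13 36.3 n -3.7 5.6
-110 13 37.7 n -5.7 4.6
-100 9 36.5 n -1.9 4.8
-90 9 37.7 n -1.5 3.7
-80 10 36.9 n -4.0 4.5
-70 25 42.2 n -10.1 9.7
-60 31 43.9 n -12.2 12.4
-50 20 42.7 n -12.2 12.8
-40 22 42.7 n -9.2 10.6
-30 31 44.3 n -9.5 12.9
-20 27 45.3 n -11.4 11.9
-10 23 43.6 n -8.6 11.0
0 27 44.3 n -10.9 12.1
10 26 45.0 n -8.0 12.3
20 26 44.8 n -9.8 11.5
30 19 43.6 n -5.8 10.1
40 26 44.3 n -10.1 12.8
50 21 43.7 n -10.2 12.6
60 11 42.8 n -7.5 9.4
```

View pics/w10.png

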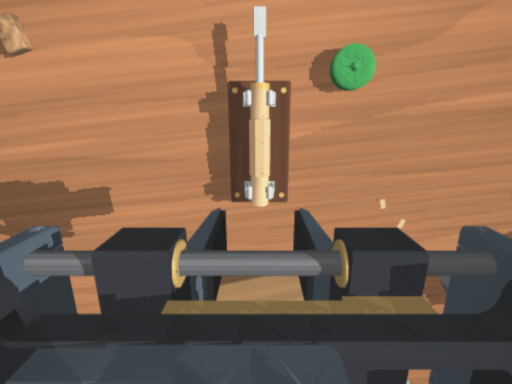

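View pics/s5.png

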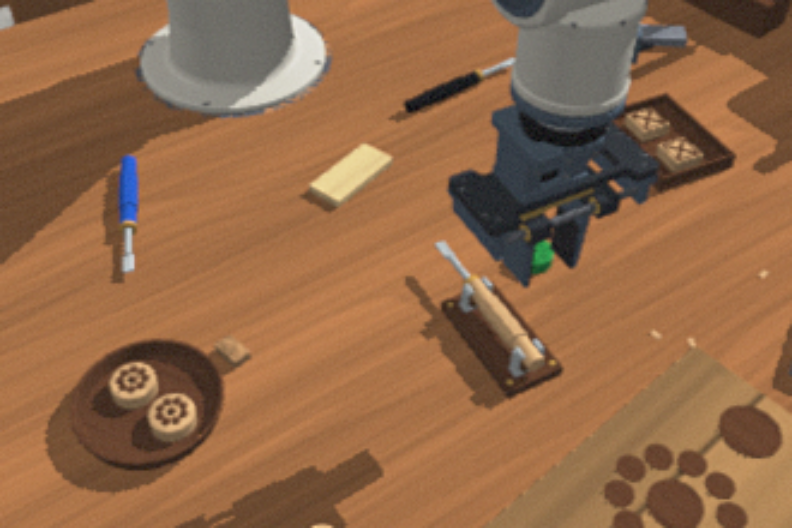

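The gouge is level in both clips, with the round parts' tops at about 42.5 mm and the octagon spanning rows 118-177 between clips at rows 98 and 190. The rosettes and blocks lie flat in place, and the robot touches nothing.

```bash
python3 -c "
from plant import hand_in; print(hand_in())"
```

```text
the job is handed in; nothing more can be done
None
```

I handed the job in at about 33 s of the 109 s allowed: both rosettes lie flat in the dish, both corner blocks lie flat in the tray, and the gouge is pressed home in both clips, but the hand-in returned no verdict. The wrist force reached about 41 N (limit 120 N) as the gouge bottomed out, above the 10 to 20 N you advised.

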